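# Isolate and prop open the drying chest, load the turned spindles, switch the blower on

### The arm

A 6-joint arm with a two-finger parallel gripper is mounted at the origin on the work surface. World frame = base frame: x ahead of the robot, y to its left, z up, the work surface at z = 0. Lengths are in m, angles in degrees, forces in N, time in s.
With the tool pointing down it reaches from about 0.25 to 0.775 m from the base axis. Payload 4 kg.
Tool frame: the origin (TCP) lies at the very end of the fingers, on their centre line; the grasp point (between the pads) lies 19 mm behind it (ctrl.grip_point_offset is the z of the grasp point in the tool frame, in m); z points along the fingers, y is the direction in which the jaws open and shut (so a half turn about z gives the same grasp; the last joint's range is limited). The gripper opens to 85 mm and grips with 20 to 120 N. Pads are 22 mm wide; open, the fingers measure 114 mm over their backs; the gripper's body (76 mm by 85 mm) begins 54 mm behind the grasp point. The pads swing forward as they close: fully open they stand 13 mm farther back than shut.
Start: joints at [-74.834, 4.996, 78.535, -0, 96.463, -5.907], TCP at [0.198, -0.513, 0.231] pointing down, gripper open.
Joint ranges: [-177.83, 177.83], [-43.37, 116.18], [15.69, 146.23], [-61.86, 241.86], [9.47, 152.12], [-147.06, 147.06]. Speed limits (degrees/s): [159.86, 159.86, 180, 180, 180, 180].

### API

Orientations are given as [roll, pitch, yaw] about the fixed x, y, z axes, in that order (R = Rz(yaw) Ry(pitch) Rx(roll)).
In Python, from bench import sense, capture, ctrl gives the robot as it stands.
- The arm moves only by the shell command python3 -m inch 'ROWS' [OPENING] [FORCE]. ROWS is JSON, a list of rows, each a list of 2 entries, a list of its own where there are three numbers: the shift along the tool's x, y, z in m, then the turn, a rotation vector about the tool's x, y, z in degrees. In form: [[[dx, dy, dz], [rx, ry, rz]], ...]. A call has 1 to 8 rows; each row shifts and turns the commanded pose from where the row before left it, along the tool's axes as they then stand; what a row does not reach is not made up. A row lasts 1/12 s, in which the tool goes at most 41.7 mm and 7.16 degrees, less where a joint would pass 70% of its speed; a pose out of reach is approached as far as the arm can. A call is refused whole if a number of a shift passes 0.0417 or a number of a turn 7.16, either way. A call with a gripper value outside its range is refused whole. OPENING is the closure, from -1 (fully open) to 1 (shut), set as the call begins (- or left out, the last holds). The fingers move at their own pace and stop on an object; FORCE is the grip in N (left out, the last holds). Time passes only in rows, so rows that do not move let the fingers close. It gives the time, the measured TCP pose, the force and the opening at its end, in the units of the state.
- sense(): the state, without advancing time (a new reading comes with each control period).
- capture(name): name is "side" or "top"; returns a dict with "image" (384x512x3 uint8, blue, green, red), "z_map" (384x512 float32, m along the optical axis (not along the pixel's ray), 0 where there is no reading), "fx", "fy", "cx", "cy" (pixels), "R" (3x3) and "t" (3): a world point X has camera coordinates R X + t. Camera axes: x right, y down, z forward; pixel columns grow to the right and rows downward; lengths in m; the calibration is good to about 2 mm. A picture is of the moment at which its call begins.
- ctrl.close_job(): hands the job in, once; it reports no verdict.
The state is a dict: "t": time; "joints": joint angles; "joint_velocities": joint speeds; "tau": joint torques, N m; "position": TCP position; "orientation": TCP orientation; "wrist_force": force on the tool from outside, world axes, zero at the start; "wrist_torque": the same for the moment, N m; "finger_gap": finger opening in m.
Only numpy, scipy, OpenCV 4.12 (cv2) and the standard library are available. Lean on these libraries where they do the work, as an engineer would, in place of code of your own. Each camera call takes 0.05 s, during which the arm holds its last target. There are 200 camera calls.

### The job

Dry the freshly turned spindles. First turn the blower's isolator handle anticlockwise fully to off, then tip the drying chest's lid right back, swing the prop rod up out of its clip and bring the lid forward onto it so that the rod's ball end sits in the end of the slot under the lid's side tab and carries the lid. Then lay every turned spindle (square block in the middle, round ends) flat on the chest's floor, not piled on one another, and only when all are in turn the isolator clockwise fully back to on. The lid stays propped; leave the plain square blank and everything else on the bench where they are.

Things in the scene. Friction and masses are not known exactly. Their poses are not given: they have to be found in the camera images.
- chest_floor (a point): centre of the inner floor of the drying chest, a green sheet-metal box fixed to the bench, outside 272 mm (x) by 220 mm (y) by 80 mm high. The floor is 22 mm above the bench, 260 mm along x by 174 mm along y, walls 6 mm thick with their rim 58 mm above the floor; a closed deck 40 mm wide lies behind it at +y. Axes: x along the hinge, pointing away from the end wall that carries the prop rod (the wall nearer the robot); y from the lid's free edge to the hinge; z up
- lid (a joint): angle of the grey lid (0.8 kg, 276 x 226 x 6 mm) in rad: 0 shut, 1.62 leaning just past upright on its stop, where it stays by its own weight; let go anywhere below about 1.55 it falls shut. Resting on the seated prop rod it reads about 1.30
- lid_hinge (a point): middle of the lid's hinge line, 80 mm above the bench and 127 mm towards +y of the chest floor's centre. Axes as chest_floor; the hinge line runs along x
- lid_bar (a point): middle of the lid's round bar handle: 14 mm thick, 130 mm long, parallel to the hinge, standing 53 mm off the lid's plane (about 40 mm clear under it), 195 mm from the hinge line measured along the lid; 133 mm above the bench when shut. A gripper that pinches it from above can stay pointing down while the bar turns between the pads on its arc about the hinge
- lid_slot (a point): where the ball's centre sits when seated: at the outer end stop of the slot under a steel tab on the lid's rod-side edge, 137 mm from the hinge line along the lid, 7 mm below its underside. The slot runs 37 mm from the stop (a 14 mm ridge) towards the hinge; its roof slopes down that way at 25 degrees, so a ball under it slides out to the stop as the lid presses on it; one beyond the stop is not caught
- prop (a joint): angle of the steel prop rod in rad: 0 lying level in its clip along the rod-side end wall, pointing to the hinge side; grows as the tip swings up, to 1.30 at most. Its pivot is slightly stiff (about 0.05 N m), so it stays where it is left. Seated in the slot it reads about 0.81; with the lid right back, setting it at 0.68 to 0.80 lets the lid come down on it correctly
- prop_pivot (a point): pivot of the prop rod, 55 mm above the bench, 35 mm outside the end wall, on the free-edge side; axes as chest_floor; the rod swings in the plane x = 0 of this point
- prop_grip (a point): middle of the black sleeve on the prop rod, 16 mm thick, 36 mm long, 125 mm from the pivot; 27 mm clear of the chest's wall. y along the rod towards its tip
- prop_tip (a point): centre of the ball (14 mm) at the rod's end, 213 mm from the pivot (the rod is 10 mm thick)
- isolator_grip (a point): middle of the black bar handle of the blower's isolator (bar 74 mm long, 16 mm thick, 34 mm tall, its top 104 mm above the bench) on top of a grey box 100 x 100 mm fixed to the bench; on the turning axis, which is vertical, 90 mm above the bench and 20 mm above the round disc under the bar. x along the bar, turns with it
- isolator (a joint): angle of the isolator handle in rad, clockwise as seen from above: 0 off, 1.047 on (it starts on; stops at both ends; stiff, about 0.12 N m; stays where left)
- spindle1_c (a point): turned dark-wood spindle lying on its side, 130 mm long: a square block 28 x 28 mm, 44 mm long, in the middle, and a round turned end (22 to 27 mm thick, 43 mm long) on either side; 80 g. Point at its centre, 14 mm above what it lies on; x along its length. May be absent
- spindle2_c (a point): turned dark-wood spindle lying on its side, 130 mm long: a square block 28 x 28 mm, 44 mm long, in the middle, and a round turned end (22 to 27 mm thick, 43 mm long) on either side; 80 g. Point at its centre, 14 mm above what it lies on; x along its length. May be absent
- spindle3_c (a point): turned dark-wood spindle lying on its side, 130 mm long: a square block 28 x 28 mm, 44 mm long, in the middle, and a round turned end (22 to 27 mm thick, 43 mm long) on either side; 80 g. Point at its centre, 14 mm above what it lies on; x along its length. May be absent
- spindle4_c (a point): turned dark-wood spindle lying on its side, 130 mm long: a square block 28 x 28 mm, 44 mm long, in the middle, and a round turned end (22 to 27 mm thick, 43 mm long) on either side; 80 g. Point at its centre, 14 mm above what it lies on; x along its length. May be absent
- blank_c (a point): plain unturned square blank of the same dark wood, 130 x 28 x 28 mm, lying on the bench: not to be moved. Point at its centre, x along its length
- sanding_block: cork sanding block 70 x 45 x 28 mm, a bystander; origin at the centre of its underside
- wax_jar: amber wax jar 64 mm across, 60 mm high, a bystander; origin at the centre of its underside
Things that resemble listed ones, but are neither listed nor needed, are in the scene too. Leave any orange or purple look-alike of the part that bears spindle1_c alone.

How it is judged (in metres and radians):
On the way, in this order (a step that is already met when the one before it is completed fails the run):
1. the isolator is turned to off while the lid is still shut (value of joint each of isolator, lid below 0.1 rad), for 0.2 s.
2. the lid rests on the prop rod, whose ball end sits in the slot's end, and the gripper has let go of both (value of joint lid between 1.2 and 1.42 rad and distance between prop_tip and lid_slot below 0.012 m and contact force between the fingers and lid below 0.1 N and contact force between the fingers and prop below 0.1 N and velocity of joint lid between -0.05 and 0.05 rad/s), for 0.3 s.
3. every turned spindle lies on the chest's floor (x of spindle1_c in the frame of chest_floor between -0.125 and 0.125 m and y of spindle1_c in the frame of chest_floor between -0.085 and 0.085 m and z of spindle1_c in the frame of chest_floor between 0.005 and 0.024 m and x of spindle2_c in the frame of chest_floor between -0.125 and 0.125 m and y of spindle2_c in the frame of chest_floor between -0.085 and 0.085 m and z of spindle2_c in the frame of chest_floor between 0.005 and 0.024 m and x of spindle3_c in the frame of chest_floor between -0.125 and 0.125 m and y of spindle3_c in the frame of chest_floor between -0.085 and 0.085 m and z of spindle3_c in the frame of chest_floor between 0.005 and 0.024 m and x of spindle4_c in the frame of chest_floor between -0.125 and 0.125 m and y of spindle4_c in the frame of chest_floor between -0.085 and 0.085 m and z of spindle4_c in the frame of chest_floor between 0.005 and 0.024 m), for 0.3 s.
4. the isolator is turned back to on (value of joint isolator above 0.95 rad), for 0.2 s.
At the end, for the whole second after the job is handed in: The lid rests at 1.20 to 1.42 rad on the prop rod with the rod's ball within 12 mm of the slot's end seat; every turned spindle that is present lies at rest in the chest with its centre 5 to 24 mm above the floor (flat, not piled); the isolator reads over 0.95 rad. Nothing is held (all of step 2 and all of step 3 and value of joint isolator above 0.95 rad and linear speed of each of spindle1, spindle2, spindle3, spindle4 below 0.03 m/s); the robot touches nothing.
It fails at once if the plain square blank is moved by more than 30 mm (distance of blank_c from where it was at the start of the episode above 0.03 m).
It fails at once if a bystander is moved by more than 40 mm (distance of any of sanding_block, wax_jar from where it was at the start of the episode above 0.04 m).
Of spindle1, spindle2, spindle3, spindle4 only 2 to 4 are there at a start; the rules pass over those that are not, and their reading is None.
At some moment in a run one of spindle1, spindle2, spindle3, spindle4 may be knocked a few centimetres aside while the robot is not near it.
Once in a run the grip may slacken for a moment while it holds something.
It also fails if it takes over 210 s, if anything falls off the work surface, if the arm or the gripper's body presses on something with over 40 N, if the wrist force passes 120 N, or if a joint passes its speed limit or range.

## Working session

There is one attempt and no reset: what is moved stays moved. The work goes in short steps, Python scripts to look and compute and a shell command to move; the robot and the scene stay as the last step left them, time stands still between calls to the robot, and variables do not carry over. Pictures are saved under pics/ and viewed, about 12 in all and at most 16, crops included, and the job is handed in when it is done.

```bash
ls; mkdir -p pics
python3 - <<'E'
from bench import sense,capture,ctrl
import cv2,numpy as np
print(sense(), ctrl.grip_point_offset)
for n in("top","side"):
    c=capture(n); cv2.imwrite(f"pics/{n}0.png",c["image"]); np.savez(f"{n}0.npz",**c)
    print(n,c["fx"],c["cx"],c["cy"],c["R"].round(3).tolist(),c["t"])
E
```

```text
pics
{'t': 0.0, 'joints': array([-7.48323853e+01,  5.03886717e+00,  7.86248560e+01, -1.04856880e-03,
        9.64614839e+01, -5.90591265e+00]), 'joint_velocities': array([ 0.0118315 , -0.0862235 , -0.02409153, -0.01382901, -0.03448431,
        0.12880942]), 'tau': array([-5.36688676e-04, -3.51863551e+01, -3.13271284e+01, -1.70656790e-04,
        1.07993244e-02, -2.54933116e-05]), 'position': array([ 0.19763366, -0.51273894,  0.23014043]), 'orientation': array([-1.79875350e+02, -1.18465631e-02,  2.10733976e+01]), 'wrist_force': array([ 0.27017115,  0.70753555, -0.18394932]), 'wrist_torque': array([ 0.02212395, -0.00674966, -0.01580291]), 'finger_gap': 0.08528390119059727} -0.0187
top 381.06427660676036 259.53854168933844 191.76627087730066 [[0.029, -1.0, 0.0], [-0.998, -0.029, -0.053], [0.053, 0.001, -0.999]] [-0.16818094  0.58805949  1.33474891]
side 372.81785848958725 257.1983453071887 192.36106849684657 [[0.996, -0.091, -0.0], [-0.069, -0.751, -0.656], [0.06, 0.654, -0.755]] [-0.58117402 -0.02654997  1.48956813]
```

View pics/top0.png

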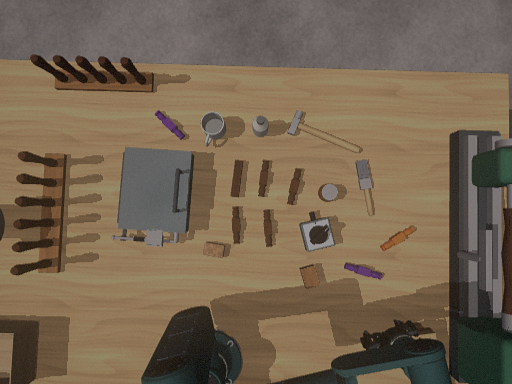

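View pics/side0.png

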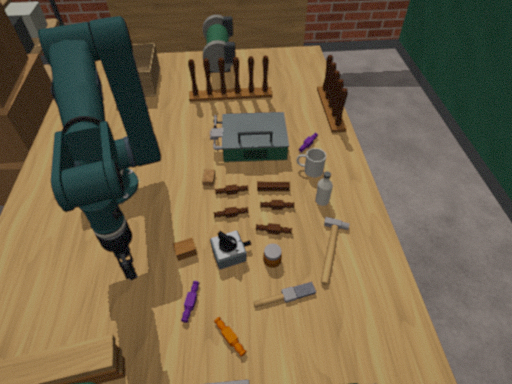

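Top view: chest at (156,190), hinge to the left; rod at (140,238); isolator at (318,233); dark pieces at (238,178), (264,178), (296,186), (237,224), (268,227). In the side view the piece at (273,187) is plain: the blank.

```bash
cat > h.py <<'E'
import numpy as np, cv2
from bench import sense,capture,ctrl
def ray(c,px,z):
    "pixels -> world points on plane height z"
    px=np.atleast_2d(px).astype(float)
    d=np.c_[(px[:,0]-c["cx"])/c["fx"],(px[:,1]-c["cy"])/c["fy"],np.ones(len(px))]@c["R"]
    o=-c["R"].T@c["t"]
    return o+d*((z-o[2])/d[:,2])[:,None]
def cloud(c):
    v,u=np.mgrid[:384,:512]; z=c["z_map"]
    P=np.stack([(u-c["cx"])/c["fx"]*z,(v-c["cy"])/c["fy"]*z,z],-1)
    return (P-c["t"])@c["R"]
def proj(c,X):
    p=c["R"]@np.array(X)+c["t"]; return c["fx"]*p[0]/p[2]+c["cx"],c["fy"]*p[1]/p[2]+c["cy"]
def rect(c,mask,z,amin=60):
    out=[]
    for k in cv2.findContours(mask,cv2.RETR_EXTERNAL,cv2.CHAIN_APPROX_NONE)[0]:
        if cv2.contourArea(k)<amin: continue
        w=ray(c,k[:,0],z)[:,:2].astype(np.float32)
        (x,y),(a,b),t=cv2.minAreaRect(w*1000)
        if a<b: a,b,t=b,a,t+90
        t=(t+90)%180-90
        out.append((round(x/1000,4),round(y/1000,4),round(a),round(b),round(t,1),k[:,0].mean(0).round().tolist()))
    return out
E
python3 - <<'E'
from h import *
for n in("top","side"):
    c=dict(np.load(f"{n}0.npz")); P=cloud(c); im=c["image"]
    hsv=cv2.cvtColor(im,cv2.COLOR_BGR2HSV); z=P[...,2]
    box=(P[...,0]>.3)&(P[...,0]<.75)&(P[...,1]>-.4)&(P[...,1]<.45)
    m=(box&(z>.012)&(z<.045)&(c["z_map"]>0)).astype(np.uint8)*255
    print(n,"low");[print(r) for r in rect(c,m,.026)]
    m=(box&(z>.07)&(z<.125)).astype(np.uint8)*255
    print("high");[print(r) for r in rect(c,m,.08)]
    a=c["image"][120:280,100:360] if n=="top" else c["image"][90:280,180:360]
    cv2.imwrite(f"pics/{n}0c.png",cv2.resize(a,None,fx=3,fy=3,interpolation=2))
E
```

```text
top low
(0.3154, -0.3293, 52, 51, -72.7, [309.0, 272.0])
(0.387, 0.003, 71, 46, 82.3, [214.0, 249.0])
(0.468, -0.1825, 129, 25, 1.6, [267.0, 228.0])
(0.4752, -0.0702, 129, 25, 1.9, [236.0, 224.0])
(0.6171, -0.2714, 130, 28, -12.6, [294.0, 186.0])
(0.6422, -0.1621, 129, 27, -6.4, [263.0, 178.0])
(0.6392, -0.0678, 131, 29, -5.4, [236.0, 178.0])
high
(0.4516, -0.353, 64, 57, -88.3, [318.0, 234.0])
(0.563, 0.2061, 328, 233, -2.3, [154.0, 194.0])
side low
(0.3166, -0.3326, 67, 48, -75.3, [189.0, 247.0])
(0.6166, -0.282, 129, 40, -14.1, [273.0, 228.0])
(0.4692, -0.1936, 128, 42, 5.2, [231.0, 211.0])
(0.6422, -0.1748, 128, 39, -5.3, [277.0, 204.0])
(0.4759, -0.082, 129, 43, 3.3, [231.0, 189.0])
(0.6386, -0.081, 126, 37, -5.3, [273.0, 185.0])
(0.388, -0.0093, 83, 47, 81.9, [208.0, 177.0])
(0.584, 0.0926, 271, 42, -2.4, [255.0, 156.0])
high
(0.4511, -0.3544, 88, 36, -42.3, [227.0, 240.0])
(0.5638, 0.1971, 327, 243, -2.3, [249.0, 131.0])
```

View pics/top0c.png

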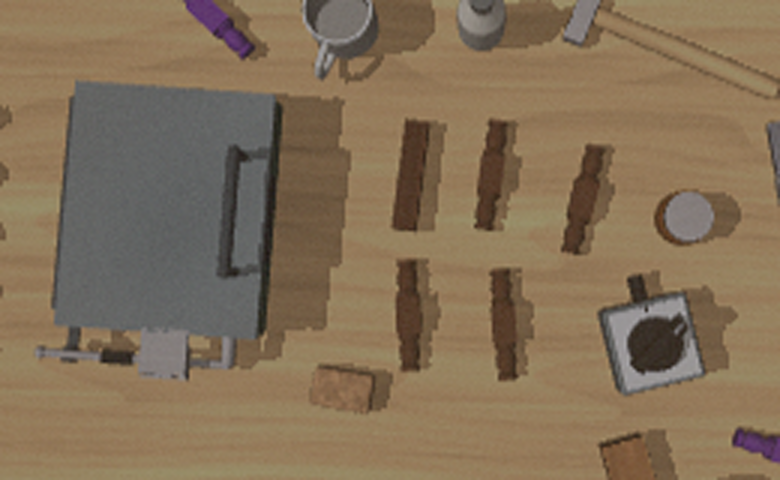

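View pics/side0c.png

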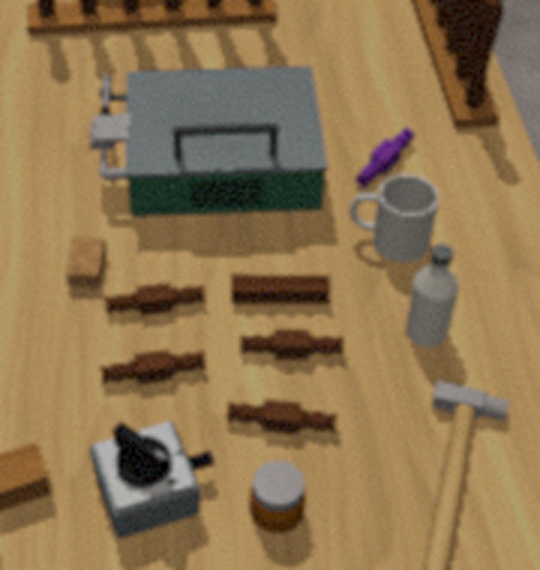

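Confirmed: blank is (238,178) top, the other four are spindles; the isolator bar slants about -45°. Now refine the chest and isolator.

Run:
```python
from h import *
for n in("top","side"):
    c=dict(np.load(f"{n}0.npz")); P=cloud(c); z=P[...,2]; X,Y=P[...,0],P[...,1]
    print(n)
    m=((z>.072)&(z<.098)&(Y>.03)&(Y<.4)&(X>.42)&(X<.76)).astype(np.uint8)*255
    print("lid z",np.median(z[m>0]))
    mo=cv2.morphologyEx(cv2.morphologyEx(m,cv2.MORPH_CLOSE,np.ones((17,17))),cv2.MORPH_OPEN,np.ones((41,41)) if n=="top" else np.ones((29,29)))
    print("lid",rect(c,mo,.083))
    m=((z>.115)&(z<.15)&(Y>.0)&(Y<.4)&(X>.42)&(X<.76)).astype(np.uint8)*255
    print("bar",rect(c,m,.138,20), np.percentile(z[m>0],[10,50,90]))
    iso=(abs(X-.45)<.08)&(abs(Y+.35)<.08)
    for lo,hi,h in((.088,.12,.104),(.055,.08,.07)):
        m=(iso&(z>lo)&(z<hi)).astype(np.uint8)*255
        print("iso",h,rect(c,m,h,10),np.median(z[m>0]))
        q=P[m>0][:,:2]; print(q.mean(0),np.degrees(np.arctan2(*np.linalg.eigh(np.cov(q.T))[1][::-1,1])),len(q))
    # rod region: points outside wall
    rod=(X>.38)&(X<.455)&(Y>.05)&(Y<.4)&(z>.035)
    q=P[rod]; 
    if n=="top":
        for y in np.arange(.08,.36,.02):
            s=q[abs(q[:,1]-y)<.01]
            if len(s): print(round(y,2),len(s),np.median(s[:,0]).round(4),s[:,0].min().round(3),s[:,0].max().round(3),np.percentile(s[:,2],[10,50,90]).round(3))
```

```text
top
lid z 0.08661268133569233
lid [(0.5888, 0.2046, 270, 230, 1.7, [154.0, 189.0])]
bar [(0.5842, 0.1179, 142, 16, -2.2, [176.0, 190.0])] [0.13469457 0.13920849 0.14210313]
iso 0.104 [(0.4529, -0.3509, 72, 16, -43.7, [319.0, 234.0])] 0.1032381287257822
[ 0.45313599 -0.35221553] 137.14401436783504 117
iso 0.07 [(0.4532, -0.3512, 96, 96, 15.6, [317.0, 234.0])] 0.06127524881563473
[ 0.45204688 -0.35202581] 45.52869101279952 603
0.1 16 0.4504 0.447 0.454 [0.08  0.087 0.089]
0.12 40 0.4399 0.411 0.453 [0.059 0.064 0.088]
0.14 47 0.4282 0.41 0.453 [0.059 0.063 0.087]
0.16 29 0.4199 0.41 0.452 [0.058 0.061 0.087]
0.18 115 0.4248 0.398 0.455 [0.078 0.086 0.089]
0.2 101 0.4278 0.4 0.455 [0.082 0.086 0.09 ]
0.22 70 0.4268 0.399 0.454 [0.08  0.086 0.089]
0.24 29 0.4213 0.411 0.453 [0.058 0.063 0.088]
0.26 29 0.4208 0.414 0.452 [0.058 0.062 0.073]
0.28 23 0.4202 0.414 0.455 [0.058 0.061 0.066]
0.3 41 0.4257 0.413 0.455 [0.047 0.059 0.087]
0.32 38 0.4256 0.416 0.454 [0.049 0.059 0.064]
0.34 19 0.422 0.418 0.428 [0.057 0.06  0.066]
side
lid z 0.08389418047589742
lid [(0.5834, 0.194, 275, 231, -5.3, [253.0, 131.0])]
bar [(0.5847, 0.1014, 137, 34, -2.5, [255.0, 133.0])] [0.12559929 0.13407242 0.13938222]
iso 0.104 [(0.453, -0.3641, 79, 21, -43.8, [227.0, 238.0])] 0.10113593856515932
[ 0.45318516 -0.36197904] 136.65557822261064 131
iso 0.07 [(0.4527, -0.3677, 93, 92, 15.9, [229.0, 245.0])] 0.0598719147527399
[ 0.45191093 -0.36747399] -170.66702447927736 475
```

```bash
cat > plan.py <<'E'
"usage: plan.py x y z yaw  (TCP world target, tool down) -> tool-frame turn first, then shift"
import sys; from h import *
from scipy.spatial.transform import Rotation as Ro
def plan(x,y,z,yaw):
    s=sense(); R=Ro.from_euler('xyz',s['orientation'],degrees=True)
    T=Ro.from_euler('xyz',[180,0,yaw],degrees=True)
    rv=(R.inv()*T).as_rotvec(degrees=True)
    d=T.inv().apply(np.array([x,y,z])-s['position'])
    print("turn",rv.round(1),"rows",int(np.ceil(abs(rv).max()/7.1)),"| shift mm",(d*1000).round(1), "| j",s['joints'].round(0)[[0,5]])
if __name__=="__main__":
    a=list(map(float,sys.argv[1:]))
    for i in range(0,len(a),4): plan(*a[i:i+4])
E
python3 plan.py .453 -.352 .13 -43.7
```

```text
turn [-0.1  0.1 64.8] rows 10 | shift mm [  73.5 -292.7  100.2] | j [-75.  -6.]
```

```bash
Z='[0,0,0]'
python3 -m inch '[[[0,0,0],[0,0,6.48]],[[0,0,0],[0,0,6.48]],[[0,0,0],[0,0,6.48]],[[0,0,0],[0,0,6.48]],[[0,0,0],[0,0,6.48]]]' -1 60
python3 -m inch '[[[0,0,0],[0,0,6.48]],[[0,0,0],[0,0,6.48]],[[0,0,0],[0,0,6.48]],[[0,0,0],[0,0,6.48]],[[0,0,0],[0,0,6.48]]]'
python3 -m inch '[[[0.0092,-0.0366,0],[0,0,0]],[[0.0092,-0.0366,0],[0,0,0]],[[0.0092,-0.0366,0],[0,0,0]],[[0.0092,-0.0366,0],[0,0,0]],[[0.0092,-0.0366,0.025],[0,0,0]],[[0.0092,-0.0366,0.025],[0,0,0]],[[0.0092,-0.0366,0.025],[0,0,0]],[[0.0092,-0.0366,0.025],[0,0,0]]]'
python3 -m inch '[[[0,0,0],[0,0,0]],[[0,0,0],[0,0,0]],[[0,0,0],[0,0,0]]]'
python3 plan.py .453 -.352 .078 -43.7
```

```text
t: 0.52
position: [0.1976, -0.5129, 0.2306]
orientation: [-179.9, 0.0, -11.7]
wrist_force: [0.4, 0.5, 0.1]
finger_gap: 0.0852
t: 0.93
position: [0.1977, -0.5129, 0.2306]
orientation: [-180.0, 0.1, -44.0]
wrist_force: [-0.5, -0.2, 0.8]
finger_gap: 0.0857
t: 1.6
position: [0.4442, -0.3575, 0.1379]
orientation: [180.0, 0.0, -43.7]
wrist_force: [0.8, -0.5, 0.2]
finger_gap: 0.085
t: 1.85
position: [0.443, -0.359, 0.1391]
orientation: [180.0, 0.0, -43.7]
wrist_force: [0.0, -1.5, -0.2]
finger_gap: 0.0855
turn [0. 0. 0.] rows 1 | shift mm [  2.4 -12.   61.1] | j [-45.  89.]
```

```bash
python3 -m inch '[[[0.0024,-0.012,0],[0,0,0]],[[0,0,0.02],[0,0,0]],[[0,0,0.02],[0,0,0]],[[0,0,0.01],[0,0,0]],[[0,0,0.011],[0,0,0]],[[0,0,0],[0,0,0]]]'
python3 -m inch '[[[0,0,0],[0,0,0]],[[0,0,0],[0,0,0]],[[0,0,0],[0,0,0]],[[0,0,0],[0,0,0]],[[0,0,0],[0,0,0]],[[0,0,0],[0,0,0]],[[0,0,0],[0,0,0]],[[0,0,0],[0,0,0]]]' 1 60
python3 plan.py .453 -.352 .078 16.3
```

```text
t: 2.35
position: [0.4521, -0.3515, 0.0764]
orientation: [-180.0, 0.2, -43.8]
wrist_force: [-1.1, 0.1, -0.5]
finger_gap: 0.085
t: 3.02
position: [0.4512, -0.3547, 0.0795]
orientation: [179.6, -0.1, -43.8]
wrist_force: [-7.5, -5.5, 3.6]
finger_gap: 0.015
turn [  0.4   0.1 -60.1] rows 9 | shift mm [ 2.5 -2.1  1.5] | j [-44.  90.]
```

```bash
python3 -m inch '[[[0,0.003,0],[0,0,0]],[[0,0,0],[0,0,-6.2]],[[0,0,0],[0,0,-6.2]],[[0,0,0],[0,0,-6.2]],[[0,0,0],[0,0,-6.2]],[[0,0,0],[0,0,-6.2]]]'
python3 -m inch '[[[0,0,0],[0,0,-6.2]],[[0,0,0],[0,0,-6.2]],[[0,0,0],[0,0,-6.2]],[[0,0,0],[0,0,-6.2]],[[0,0,0],[0,0,-6.2]],[[0,0,0],[0,0,0]],[[0,0,0],[0,0,0]],[[0,0,0],[0,0,0]]]'
python3 -c "
from h import *;s=sense();print(s['wrist_torque'],s['orientation'])"
```

```text
t: 3.52
position: [0.4509, -0.3552, 0.0795]
orientation: [179.9, -0.0, -12.5]
wrist_force: [-3.0, -1.9, 3.6]
finger_gap: 0.0146
t: 4.18
position: [0.451, -0.3556, 0.0795]
orientation: [179.8, 0.0, 18.0]
wrist_force: [-3.1, -4.5, 5.8]
finger_gap: 0.0148
[-0.5463645   0.53428269 -1.6300682 ] [1.79827940e+02 1.01293615e-02 1.79838062e+01]
```

```bash
python3 -m inch '[[[0,0,0],[0,0,0]],[[0,0,0],[0,0,0]],[[0,0,0],[0,0,0]],[[0,0,-0.02],[0,0,0]],[[0,0,-0.035],[0,0,0]],[[0,0,-0.035],[0,0,0]],[[0,0,-0.035],[0,0,0]]]' -1
python3 -m inch '[[[0,0,0],[0,0,6.8]],[[0,0,0],[0,0,6.8]],[[0,0,0],[0,0,6.8]],[[0,0,0],[0,0,0]],[[0,0,0],[0,0,0]]]' -1
python3 plan.py .584 .116 .2 -2.3
python3 - <<'E'
from h import *
for n,h in (("top",.104),("side",.104)):
    c=capture(n); P=cloud(c); z=P[...,2]; X,Y=P[...,0],P[...,1]
    iso=(abs(X-.45)<.06)&(abs(Y+.35)<.06)&(z>.088)&(z<.12); q=P[iso][:,:2]
    print(len(q),np.degrees(np.arctan2(*np.linalg.eigh(np.cov(q.T))[1][::-1,1])))
    cv2.imwrite(f"pics/{n}1.png",c["image"])
E
```

```text
t: 4.77
position: [0.451, -0.3527, 0.2033]
orientation: [-179.8, 0.0, 18.4]
wrist_force: [0.8, -0.5, -0.3]
finger_gap: 0.0858
t: 5.18
position: [0.4512, -0.3533, 0.2025]
orientation: [-179.9, 0.0, -1.9]
wrist_force: [0.0, 0.3, -1.6]
finger_gap: 0.0855
turn [-0.1  0.   0.4] rows 1 | shift mm [ 113.8 -474.2    2.5] | j [-44.  48.]
47 -156.22828704929879
143 -164.64543581897325
```

```bash
python3 -m inch '[[[0.008,-0.035,0],[0,0,0]],[[0.008,-0.035,0],[0,0,0]],[[0.008,-0.035,0],[0,0,0]],[[0.008,-0.035,0],[0,0,0]],[[0.008,-0.035,0],[0,0,0]],[[0.008,-0.035,0],[0,0,0]],[[0.008,-0.035,0],[0,0,0]]]' -1
python3 -m inch '[[[0.008,-0.035,0],[0,0,0]],[[0.008,-0.035,0],[0,0,0]],[[0.008,-0.035,0],[0,0,0]],[[0.008,-0.035,0],[0,0,0]],[[0.008,-0.035,0],[0,0,0]],[[0.008,-0.035,0],[0,0,0]],[[0,0,0],[0,0,0]],[[0,0,0],[0,0,0]]]'
python3 plan.py .584 .116 .114 -2.3
```

```text
t: 5.87
position: [0.5162, -0.1094, 0.2031]
orientation: [-180.0, 0.0, -2.0]
wrist_force: [0.8, 0.1, 0.8]
finger_gap: 0.0859
t: 6.53
position: [0.5718, 0.0987, 0.2025]
orientation: [180.0, 0.1, -1.8]
wrist_force: [-0.0, -1.4, -0.7]
finger_gap: 0.0857
turn [0.  0.1 0.5] rows 1 | shift mm [ 11.5 -17.8  88.5] | j [ 4. 96.]
```

```bash
python3 -m inch '[[[0.0115,-0.018,0.008],[0,0,0.4]],[[0,0,0.025],[0,0,0]],[[0,0,0.025],[0,0,0]],[[0,0,0.02],[0,0,0]],[[0,0,0.01],[0,0,0]],[[0,0,0],[0,0,0]]]' -1
python3 -m inch '[[[0,0,0],[0,0,0]],[[0,0,0],[0,0,0]],[[0,0,0],[0,0,0]],[[0,0,0],[0,0,0]],[[0,0,0],[0,0,0]],[[0,0,0],[0,0,0]],[[0,0,0],[0,0,0]],[[0,0,0],[0,0,0]]]' 1 40
python3 - <<'E'
from h import *
s=sense();p=s['position'];print(s['orientation'],s['wrist_force'])
# arc from shut to lid angle a, bar centre relative to shut: chest y,z
r=np.hypot(.195,.053);b=np.arctan2(.053,.195)
prev=None
for a in np.radians([0,6,13,20,27,34,41,48,55,62,69,76,83,89,93]):
    y,z=-r*np.cos(a+b)+.195, r*np.sin(a+b)-.053
    if prev: print(round(np.degrees(a)),"tool dy %.1f dz %.1f"%(-(y-prev[0])*1000,-(z-prev[1])*1000), round(y,4),round(z,4))
    prev=(y,z)
E
```

```text
t: 7.03
position: [0.582, 0.1129, 0.1118]
orientation: [179.9, 0.4, -2.6]
wrist_force: [-0.7, -0.5, 0.2]
finger_gap: 0.0855
t: 7.7
position: [0.5848, 0.1179, 0.1167]
orientation: [-179.6, -0.2, -2.4]
wrist_force: [0.1, 8.3, 2.5]
finger_gap: 0.0124
[-1.79609420e+02 -1.57939514e-01 -2.42497974e+00] [0.07299593 8.25319429 2.53405914]
6 tool dy -6.6 dz -20.1 0.0066 0.0201
13 tool dy -10.3 dz -22.4 0.0169 0.0425
20 tool dy -13.0 dz -21.0 0.0299 0.0635
27 tool dy -15.4 dz -19.3 0.0453 0.0828
34 tool dy -17.7 dz -17.2 0.063 0.1
41 tool dy -19.6 dz -14.9 0.0826 0.1149
48 tool dy -21.3 dz -12.4 0.1039 0.1274
55 tool dy -22.7 dz -9.8 0.1266 0.1371
62 tool dy -23.7 dz -6.9 0.1502 0.1441
69 tool dy -24.3 dz -4.0 0.1746 0.148
76 tool dy -24.7 dz -1.0 0.1993 0.149
83 tool dy -24.6 dz 2.0 0.2238 0.147
89 tool dy -20.7 dz 4.1 0.2446 0.1429
93 tool dy -13.5 dz 3.9 0.2581 0.139
```

```bash
python3 -m inch '[[[0,-0.002,0],[0,0,0]],[[0,-0.003,-0.01],[0,0,0]],[[0,-0.0036,-0.0101],[0,0,0]],[[0,-0.0048,-0.0113],[0,0,0]],[[0,-0.0055,-0.0111],[0,0,0]],[[0,-0.0062,-0.0107],[0,0,0]],[[0,-0.0068,-0.0103],[0,0,0]],[[0,-0.0074,-0.0099],[0,0,0]]]' 1 60
python3 -m inch '[[[0,-0.008,-0.0094],[0,0,0]],[[0,-0.0086,-0.0089],[0,0,0]],[[0,-0.0091,-0.0083],[0,0,0]],[[0,-0.0096,-0.0078],[0,0,0]],[[0,-0.01,-0.0071],[0,0,0]],[[0,-0.0105,-0.0065],[0,0,0]],[[0,-0.0108,-0.0059],[0,0,0]]]'
python3 -m inch '[[[0,-0.0112,-0.0052],[0,0,0]],[[0,-0.0115,-0.0046],[0,0,0]],[[0,-0.0117,-0.0039],[0,0,0]],[[0,-0.012,-0.003],[0,0,0]],[[0,-0.0121,-0.0024],[0,0,0]],[[0,-0.0122,-0.0016],[0,0,0]]]'
python3 -m inch '[[[0,-0.0123,-0.0008],[0,0,0]],[[0,-0.0124,-0.0002],[0,0,0]],[[0,-0.0123,0.0007],[0,0,0]],[[0,-0.0123,0.0013],[0,0,0]],[[0,-0.0104,0.002],[0,0,0]],[[0,-0.0103,0.0021],[0,0,0]]]'
python3 -c "
from h import *;s=sense();print(s['wrist_force'],s['joints'].round(1))"
```

```text
t: 8.37
position: [0.5861, 0.1522, 0.1888]
orientation: [179.8, 0.0, -2.6]
wrist_force: [3.7, -2.3, -5.7]
finger_gap: 0.012
t: 8.95
position: [0.5889, 0.2163, 0.2464]
orientation: [179.6, -0.1, -2.8]
wrist_force: [-0.4, -8.5, 5.0]
finger_gap: 0.0117
t: 9.45
position: [0.5919, 0.2892, 0.2699]
orientation: [179.9, -0.3, -2.7]
wrist_force: [-1.7, -4.3, 10.0]
finger_gap: 0.0116
t: 9.95
position: [0.5948, 0.3611, 0.2632]
orientation: [-179.9, -0.3, -2.5]
wrist_force: [-0.7, -1.2, 6.3]
finger_gap: 0.0118
[-0.67904993 -1.23857455  6.25562131] [ 2.660e+01  2.400e+01  5.170e+01 -1.000e-01  1.040e+02  1.191e+02]
```

```bash
python3 -m inch '[[[0,-0.0068,0.0018],[0,0,0]],[[0,-0.0068,0.0022],[0,0,0]],[[0,-0.002,0.0006],[0,0,0]],[[0,0,0],[0,0,0]],[[0,0,0],[0,0,0]]]' 1 60
python3 -m inch '[[[0,0,0],[0,0,0]],[[0,0,0],[0,0,0]],[[0,0,0],[0,0,0]]]' 0.2
python3 -m inch '[[[0,0,-0.02],[0,0,0]],[[0,0,-0.03],[0,0,0]],[[0,0,-0.03],[0,0,0]],[[0,0,0],[0,0,0]]]'
python3 - <<'E'
from h import *
for n in("top","side"):
    c=capture(n); cv2.imwrite(f"pics/{n}2.png",cv2.resize(c["image"][:280,60:360],None,fx=2,fy=2)); np.savez(f"{n}2.npz",**c)
E
```

```text
t: 10.37
position: [0.5955, 0.3751, 0.2586]
orientation: [180.0, -0.2, -2.6]
wrist_force: [-1.7, -3.7, 8.7]
finger_gap: 0.0116
t: 10.62
position: [0.5952, 0.3766, 0.2538]
orientation: [-180.0, 0.0, -2.5]
wrist_force: [0.4, 0.3, 0.2]
finger_gap: 0.034
t: 10.95
position: [0.5963, 0.3769, 0.3413]
orientation: [-179.7, -0.5, -2.5]
wrist_force: [-0.3, -0.1, 2.2]
finger_gap: 0.0342
```

View pics/side2.png

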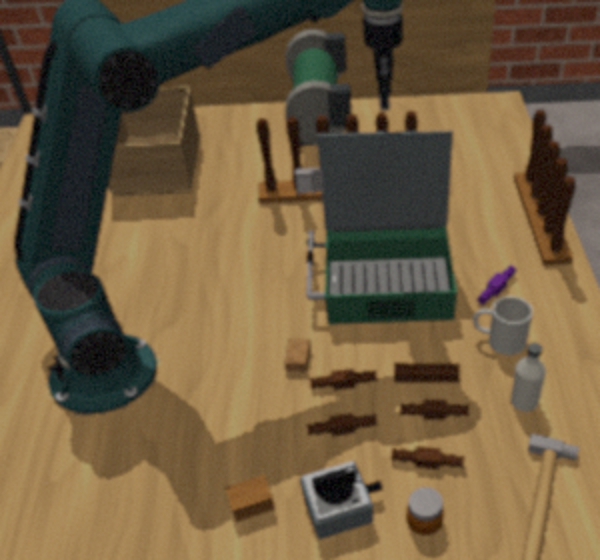

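Lid stands back on its stop, chest open, spindles undisturbed; rod still in its clip at (312,270). Now measure the sleeve.

Run:
```python
from h import *
for f in("top0","side2","top2"):
    c=dict(np.load(f+".npz")); P=cloud(c); X,Y,z=P[...,0],P[...,1],P[...,2]; g=c["image"].max(2)
    reg=(X>.385)&(X<.437)&(Y>.1)&(Y<.4)&(z>.042)&(z<.085)
    m=(reg&(g<60)).astype(np.uint8)*255
    print(f,"sleeve",rect(c,m,.060,15))
    rod=reg&(g>=60)&(z<.075)&(Y>.22)
    q=P[rod]
    if len(q): print(len(q),"tip ymax",np.sort(q[:,1])[-6:].round(3),"x med",np.median(q[:,0]).round(4),"z",np.median(q[:,2]).round(3), np.polyfit(q[:,1],q[:,0],1))
```

```text
top0 sleeve [(0.419, 0.2563, 31, 10, -88.3, [138.0, 239.0])]
108 tip ymax [0.345 0.345 0.347 0.348 0.348 0.351] x med 0.4221 z 0.06 [0.0463156 0.4080252]
side2 sleeve []
51 tip ymax [0.331 0.334 0.334 0.336 0.341 0.343] x med 0.4224 z 0.057 [0.048698   0.40909848]
top2 sleeve [(0.419, 0.2563, 31, 10, -88.3, [138.0, 239.0])]
121 tip ymax [0.345 0.346 0.347 0.348 0.35  0.35 ] x med 0.4218 z 0.06 [0.04034778 0.40986021]
```

```bash
sed -i 's/def plan(x,y,z,yaw):/def plan(x,y,z,yaw,tilt=0):/; s/\[180,0,yaw\],degrees=True)/[180,0,yaw],degrees=True)*Ro.from_euler("y",tilt,degrees=True)/; s/,4): plan(\*a\[i:i+4\])/,5): plan(*a[i:i+5])/' plan.py
python3 -m inch '[[[0,0.03,0],[0,0,-6.8]],[[0.0035,0.03,0],[0,0,-6.8]],[[0.007,0.029,0],[0,0,-6.8]],[[0.0104,0.028,0],[0,0,-6.8]],[[0.0137,0.0267,0],[0,0,-6.8]],[[0,0,0],[0,0,-6.8]],[[0,0,0],[0,0,-6.8]]]' 0.3
python3 -m inch '[[[0,0,0],[0,0,-7]],[[0,0,0],[0,0,-7]],[[0,0,0],[0,0,-7]],[[0,0,0],[0,0,-7]],[[0,0,0],[0,0,-7]],[[0,0,0],[0,0,-7]],[[0,0,0],[0,0,0]]]'
python3 plan.py .418 .20 .25 87.6 0  .418 .229 .112 87.6 20
```

```text
t: 11.63
position: [0.6554, 0.2455, 0.3294]
orientation: [-179.8, 0.3, 45.2]
wrist_force: [-0.8, 0.7, 0.4]
finger_gap: 0.0299
t: 12.22
position: [0.6541, 0.2476, 0.3308]
orientation: [-179.7, 0.1, 87.2]
wrist_force: [0.1, -0.0, -0.9]
finger_gap: 0.0297
turn [-0.3  0.1 -0.4] rows 1 | shift mm [ -57.4 -233.9   80.8] | j [16. 19.]
turn [-0.2 20.1 -0.4] rows 3 | shift mm [-101.5 -235.1  195.9] | j [16. 19.]
```

```bash
python3 -m inch '[[[-0.0082,-0.0334,0.0115],[0,0,0]],[[-0.0082,-0.0334,0.0115],[0,0,0]],[[-0.0082,-0.0334,0.0115],[0,0,0]],[[-0.0082,-0.0334,0.0115],[0,0,0]],[[-0.0082,-0.0334,0.0115],[0,0,0]],[[-0.0082,-0.0334,0.0115],[0,0,0]],[[-0.0082,-0.0334,0.0115],[0,0,0]]]' 0.3
python3 -m inch '[[[0,0,0],[0,6.7,0]],[[0,0,0],[0,6.7,0]],[[0,0,0],[0,6.7,0]],[[0,0,0],[0,0,0]],[[0,0,0],[0,0,0]]]'
python3 plan.py  .42 .229 .112 87.6 20  .42 .2565 .0372 87.6 20
```

```text
t: 12.8
position: [0.4157, 0.2016, 0.2508]
orientation: [-179.8, 0.1, 86.9]
wrist_force: [0.3, 0.6, 0.7]
finger_gap: 0.0297
t: 13.22
position: [0.4176, 0.2007, 0.2515]
orientation: [-179.8, -20.0, 86.7]
wrist_force: [0.9, -0.1, 0.4]
finger_gap: 0.03
turn [ 0.1  0.  -0.9] rows 1 | shift mm [-21.    1.2 140.8] | j [ 5. 10.]
turn [ 0.1  0.  -0.9] rows 1 | shift mm [-20.8   0.  220.5] | j [ 5. 10.]
```

```bash
python3 -m inch '[[[-0.021,0.0005,0],[0,0,-0.9]],[[0,0,0.035],[0,0,0]],[[0,0,0.035],[0,0,0]],[[0,0,0.035],[0,0,0]],[[0,0,0.035],[0,0,0]],[[0,0,0],[0,0,0]],[[0,0,0],[0,0,0]]]' 0.3
python3 plan.py .42 .2565 .0372 87.6 20
python3 - <<'E'
from h import *
c=capture("side"); a=c["image"][80:200,170:290]; cv2.imwrite("pics/s3.png",cv2.resize(a,None,fx=4,fy=4,interpolation=2))
c=capture("top"); a=c["image"][180:280,80:220]; cv2.imwrite("pics/t3.png",cv2.resize(a,None,fx=4,fy=4,interpolation=2))
E
```

```text
t: 13.8
position: [0.4182, 0.2315, 0.1125]
orientation: [-180.0, -20.0, 88.1]
wrist_force: [-0.7, -0.6, 0.2]
finger_gap: 0.0301
turn [-0.2  0.   0.4] rows 1 | shift mm [-2.2  0.7 79.3] | j [9. 7.]
```

View pics/s3.png

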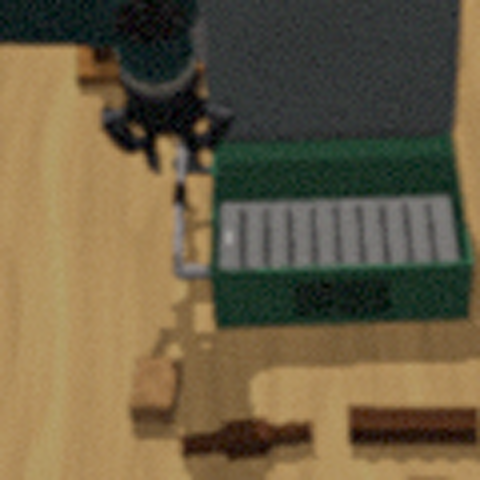

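Fingers straddle the rod (px ~(180,150) in crop), with the sleeve just in front. Descend and grip.

```bash
python3 -m inch '[[[-0.0015,0.001,0.02],[0,0,0]],[[0,0,0.02],[0,0,0]],[[0,0,0.018],[0,0,0]],[[0,0,0.013],[0,0,0]],[[0,0,0.008],[0,0,0]],[[0,0,0],[0,0,0]],[[0,0,0],[0,0,0]]]' 0.3
python3 -m inch '[[[0,0,0],[0,0,0]],[[0,0,0],[0,0,0]],[[0,0,0],[0,0,0]],[[0,0,0],[0,0,0]],[[0,0,0],[0,0,0]]]' 1 30
python3 - <<'E'
from h import *
t=np.radians(20); L=.119; pz=None
for a in np.linspace(0,.74,9)[1:]:
    d=.74/8; y=L*(np.cos(a)-np.cos(a-d)); z=L*(np.sin(a)-np.sin(a-d))
    # tool x = y cos + z sin ; tool z = y sin - z cos
    print("%.2f dx %.4f dz %.4f"%(a,y*np.cos(t)+z*np.sin(t), y*np.sin(t)-z*np.cos(t)))
E
```

```text
t: 14.48
position: [0.4247, 0.2552, 0.0442]
orientation: [179.4, -20.0, 88.2]
wrist_force: [-7.8, -8.9, 12.7]
finger_gap: 0.0298
t: 14.9
position: [0.4198, 0.256, 0.0428]
orientation: [-179.9, -20.1, 88.1]
wrist_force: [-15.0, -6.9, 14.7]
finger_gap: 0.0149
0.09 dx 0.0033 dz -0.0105
0.18 dx 0.0023 dz -0.0108
0.28 dx 0.0013 dz -0.0109
0.37 dx 0.0003 dz -0.0110
0.46 dx -0.0007 dz -0.0110
0.55 dx -0.0017 dz -0.0109
0.65 dx -0.0027 dz -0.0107
0.74 dx -0.0037 dz -0.0104
```

```bash
python3 -m inch '[[[0,-0.001,-0.005],[0,0,0]],[[0.0033,0,-0.0105],[0,0,0]],[[0.0023,0,-0.0108],[0,0,0]],[[0.0013,0,-0.0109],[0,0,0]],[[0,0,0],[0,0,0]]]' 1 30
python3 -m inch '[[[0.0003,0,-0.011],[0,0,0]],[[-0.0007,0,-0.011],[0,0,0]],[[-0.0017,0,-0.0109],[0,0,0]],[[-0.0027,0,-0.0107],[0,0,0]],[[-0.0037,0,-0.0104],[0,0,0]],[[0,0,0],[0,0,0]],[[0,0,0],[0,0,0]]]'
python3 - <<'E'
from h import *
print(sense()['wrist_force'])
for n in("side","top"):
    c=capture(n); np.savez(f"{n}4.npz",**c); P=cloud(c); X,Y,z=P[...,0],P[...,1],P[...,2]
    q=P[(X>.405)&(X<.435)&(Y>.24)&(Y<.31)&(z>.14)&(z<.24)]
    print(n,len(q), q[np.argsort(-q[:,2])][:10].round(3).tolist())
    print(proj(c,(.424,.2886,.1987)),proj(c,(.424,.278,.21)))
    r=[170,60] if n=="side" else [90,190]
    cv2.imwrite(f"pics/{n}4.png",cv2.resize(c["image"][r[1]:r[1]+140,r[0]:r[0]+140],None,fx=4,fy=4,interpolation=2))
E
```

```text
t: 15.32
position: [0.4192, 0.2491, 0.079]
orientation: [179.9, -20.0, 88.1]
wrist_force: [-7.9, -1.2, -1.6]
finger_gap: 0.0144
t: 15.9
position: [0.4181, 0.2222, 0.1257]
orientation: [179.9, -20.0, 88.0]
wrist_force: [-7.0, -1.1, -2.5]
finger_gap: 0.0144
[-6.97330767 -1.14143391 -2.54720577]
side 0 []
(np.float64(212.71658580616418), np.float64(95.62380193687578)) (np.float64(212.50296377721634), np.float64(94.785048944108))
top 42 [[0.423, 0.291, 0.205], [0.417, 0.291, 0.204], [0.417, 0.289, 0.201], [0.423, 0.289, 0.201], [0.417, 0.295, 0.2], [0.423, 0.296, 0.199], [0.42, 0.293, 0.199], [0.42, 0.29, 0.199], [0.426, 0.293, 0.199], [0.42, 0.296, 0.199]]
(np.float64(113.52165122631982), np.float64(239.70336203477868)) (np.float64(115.60294436745414), np.float64(240.07795340509324))
```

View pics/side4.png

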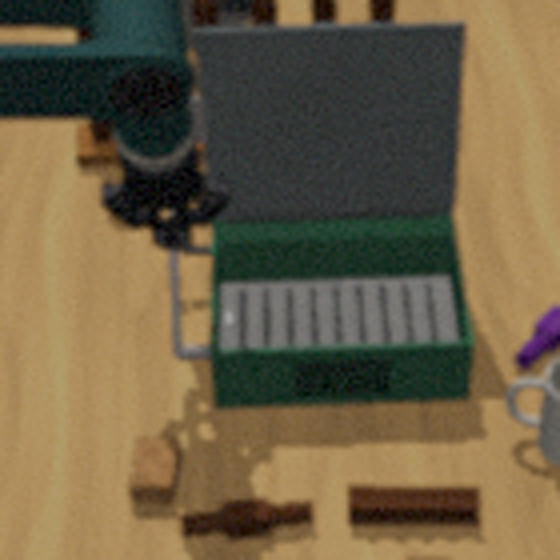

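```bash
python3 -m inch '[[[0,-0.0015,0],[0,0,0]],[[0,0,0],[0,0,0]],[[0,0,0],[0,0,0]],[[0,0,-0.015],[0,0,0]],[[0,0,-0.03],[0,0,0]],[[0,0,-0.03],[0,0,0]],[[0,0,-0.03],[0,0,0]],[[0,0,-0.03],[0,0,0]]]' 0.3
python3 -m inch '[[[-0.02,0,-0.035],[0,-6.7,0]],[[-0.02,0,-0.035],[0,-6.7,0]],[[-0.02,0,-0.03],[0,-6.7,0]],[[0,0,0],[0,0,0]],[[0,0,0],[0,0,0]]]'
python3 - <<'E'
from h import *
for n in("side","top"):
    c=capture(n); np.savez(f"{n}5.npz",**c); P=cloud(c); X,Y,z=P[...,0],P[...,1],P[...,2]
    q=P[(X>.405)&(X<.435)&(Y>.24)&(Y<.31)&(z>.12)&(z<.24)]
    print(n,len(q), q[np.argsort(-q[:,2])][:8].round(3).tolist())
    q=P[(X>.405)&(X<.435)&(Y>.14)&(Y<.28)&(z>.06)&(z<.24)]
    if len(q): k=np.polyfit(q[:,1],q[:,2],1); print(len(q),k,np.arctan(k[0]))
    q=P[(X>.41)&(X<.47)&(Y>.28)&(Y<.36)&(z>.19)&(z<.25)]; print("tab",len(q),q.min(0) if len(q) else 0,q.max(0) if len(q) else 0)
c=dict(np.load("side5.npz"))
cv2.imwrite("pics/s5.png",cv2.resize(c["image"][60:200,170:310],None,fx=4,fy=4,interpolation=2))
E
python3 plan.py .596 .377 .345 -2.4 0
```

```text
t: 16.67
position: [0.4166, 0.1766, 0.2544]
orientation: [179.4, -20.1, 88.1]
wrist_force: [1.8, -0.2, -1.1]
finger_gap: 0.0299
t: 17.08
position: [0.4139, 0.096, 0.3381]
orientation: [179.2, -0.1, 88.0]
wrist_force: [0.1, 0.2, -0.3]
finger_gap: 0.0302
side 40 [[0.408, 0.31, 0.232], [0.412, 0.306, 0.229], [0.416, 0.307, 0.229], [0.405, 0.306, 0.206], [0.421, 0.283, 0.201], [0.425, 0.283, 0.2], [0.421, 0.28, 0.198], [0.417, 0.289, 0.197]]
108 [ 0.86793515 -0.05327903] 0.7148146301243778
tab 111 [0.41002614 0.28027867 0.19028003] [0.4697166  0.33079729 0.24792429]
top 78 [[0.42, 0.291, 0.204], [0.417, 0.291, 0.204], [0.423, 0.295, 0.201], [0.417, 0.295, 0.201], [0.42, 0.295, 0.2], [0.423, 0.29, 0.2], [0.426, 0.296, 0.2], [0.426, 0.293, 0.199]]
105 [ 0.83764754 -0.04694276] 0.6972789718877503
tab 233 [0.41013857 0.28365232 0.19005803] [0.46898522 0.33569526 0.24911886]
turn [ 0.2 -0.3 90.3] rows 13 | shift mm [ 171.4 -288.7  -10.7] | j [5. 7.]
```

View pics/s5.png

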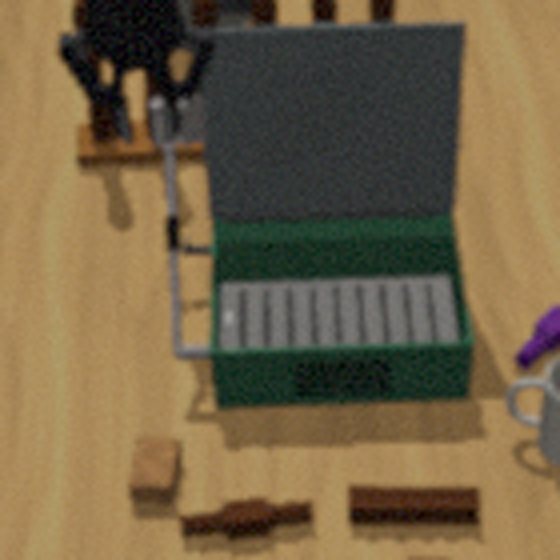

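The rod stands raised, ball at crop (157,103), sleeve at (173,232); lid still back. Check the angle by casting the ball's ray onto the rod's plane.

Run:
```python
from h import *
c=dict(np.load("side5.npz")); 
for th in(.66,.7,.74,.78): print(th,np.round(proj(c,(.4235,.1313+.213*np.cos(th),.055+.213*np.sin(th))),1))
P=cloud(c); hsv=cv2.cvtColor(c["image"],cv2.COLOR_BGR2HSV)
m=((P[...,0]>.408)&(P[...,0]<.435)&(P[...,1]>.13)&(P[...,1]<.30)&(P[...,2]>.06)&(P[...,2]<.21)).astype(np.uint8)
v,u=np.nonzero(m[60:,170:]); v+=60;u+=170
print("rows",v.min(),v.max(),"top u",u[v<v.min()+4].mean())
t=dict(np.load("top5.npz"))
for th in(.66,.7,.74,.78): print(th,np.round(proj(t,(.4235,.1313+.213*np.cos(th),.055+.213*np.sin(th))),1))
P=cloud(t); m=((P[...,0]>.408)&(P[...,0]<.435)&(P[...,1]>.13)&(P[...,1]<.305)&(P[...,2]>.06)&(P[...,2]<.21)); v,u=np.nonzero(m); print("top u min",np.sort(u)[:6], "max",u.max())
print(c["image"][78:112:2,209].tolist())
```

```text
0.66 [212.8  96.8]
0.7 [212.7  96.2]
0.74 [212.6  95.6]
0.78 [212.5  95.2]
rows 96 145 top u 212.0909090909091
0.66 [111.6 239.5]
0.7 [112.5 239.7]
0.74 [113.5 239.9]
0.78 [114.7 240.1]
top u min [110 110 111 111 111 111] max 175
[[19, 19, 4], [8, 16, 13], [3, 18, 28], [91, 91, 98], [121, 122, 126], [76, 73, 80], [81, 83, 85], [85, 85, 85], [83, 82, 85], [61, 72, 87], [24, 43, 71], [32, 59, 86], [65, 99, 128], [79, 131, 162], [89, 139, 172], [93, 140, 173], [92, 139, 175]]
```

```bash
python3 -m inch '[[[0,0,0],[0,0,6.95]],[[0,0,0],[0,0,6.95]],[[0,0,0],[0,0,6.95]],[[0,0,0],[0,0,6.95]],[[0,0,0],[0,0,6.95]],[[0,0,0],[0,0,6.95]],[[0,0,0],[0,0,6.95]]]' 0.2
python3 -m inch '[[[0,0,-0.01],[0,0,6.95]],[[0,0,0],[0,0,6.95]],[[0,0,0],[0,0,6.95]],[[0,0,0],[0,0,6.95]],[[0,0,0],[0,0,6.95]],[[0,0,0],[0,0,6.95]]]'
python3 -m inch '[[[0.0214,-0.036,0],[0,0,0]],[[0.0214,-0.036,0],[0,0,0]],[[0.0214,-0.036,0],[0,0,0]],[[0.0214,-0.036,0],[0,0,0]],[[0.0214,-0.036,0],[0,0,0]],[[0.0214,-0.036,0],[0,0,0]],[[0.0214,-0.036,0],[0,0,0]],[[0.0214,-0.036,0],[0,0,0]]]'
python3 -m inch '[[[0,0,0],[0,0,0]],[[0,0,0],[0,0,0]],[[0,0,0],[0,0,0]]]'
python3 plan.py .596 .377 .255 -2.4 0
```

```text
t: 17.77
position: [0.4121, 0.0954, 0.3324]
orientation: [179.9, -0.1, 38.9]
wrist_force: [0.4, 0.2, -0.4]
finger_gap: 0.0339
t: 18.27
position: [0.412, 0.0954, 0.3425]
orientation: [-180.0, -0.1, -2.8]
wrist_force: [0.2, 0.1, -0.2]
finger_gap: 0.0343
t: 18.93
position: [0.5953, 0.376, 0.3429]
orientation: [179.9, -0.1, -2.4]
wrist_force: [-0.1, -0.2, 0.5]
finger_gap: 0.0339
t: 19.18
position: [0.5948, 0.3742, 0.3425]
orientation: [179.9, -0.1, -2.4]
wrist_force: [0.0, 0.7, 0.1]
finger_gap: 0.034
turn [ 0.1 -0.1 -0. ] rows 1 | shift mm [ 1.1 -2.9 87.5] | j [ 28. 120.]
```

```bash
python3 -m inch '[[[0.001,-0.003,0.02],[0,0,0]],[[0,0,0.025],[0,0,0]],[[0,0,0.025],[0,0,0]],[[0,0,0.0175],[0,0,0]],[[0,0,0],[0,0,0]]]' 0.2
python3 -m inch '[[[0,0,0],[0,0,0]],[[0,0,0],[0,0,0]],[[0,0,0],[0,0,0]],[[0,0,0],[0,0,0]],[[0,0,0],[0,0,0]]]' 1 50
python3 -m inch '[[[0,0.0034,-0.0009],[0,0,0]],[[0,0.0034,-0.001],[0,0,0]],[[0,0.0034,-0.001],[0,0,0]],[[0,0.0034,-0.001],[0,0,0]],[[0,0.0052,-0.0012],[0,0,0]],[[0,0.0052,-0.0011],[0,0,0]],[[0,0.0052,-0.001],[0,0,0]],[[0,0.0052,-0.0009],[0,0,0]]]'
python3 -m inch '[[[0,0.005,-0.0006],[0,0,0]],[[0,0.005,-0.0005],[0,0,0]],[[0,0.005,-0.0004],[0,0,0]],[[0,0,0],[0,0,0]],[[0,0,0],[0,0,0]]]'
python3 - <<'E'
from h import *
s=sense();print(s['wrist_force'],s['position'])
c=capture("top"); cv2.imwrite("pics/t6.png",cv2.resize(c["image"][180:280,80:200],None,fx=5,fy=5,interpolation=2))
E
```

```text
t: 19.6
position: [0.5949, 0.3754, 0.2599]
orientation: [-179.9, -0.4, -2.5]
wrist_force: [-0.4, 0.3, 0.1]
finger_gap: 0.0339
t: 20.02
position: [0.5956, 0.3752, 0.261]
orientation: [179.9, -0.4, -2.5]
wrist_force: [-3.3, -5.2, 6.1]
finger_gap: 0.012
t: 20.68
position: [0.5946, 0.3445, 0.2683]
orientation: [-179.7, -0.5, -2.3]
wrist_force: [-2.8, 4.0, 6.2]
finger_gap: 0.0117
t: 21.1
position: [0.5939, 0.3282, 0.2702]
orientation: [-179.9, -0.4, -2.4]
wrist_force: [-3.8, 0.8, 8.4]
finger_gap: 0.0119
[-3.79136242  0.79217802  8.35711096] [0.5938595  0.32819682 0.27016824]
```

```bash
python3 -m inch '[[[0,0.0025,-0.0001],[0,0,0]],[[0,0.0025,-0.0001],[0,0,0]],[[0,0,0],[0,0,0]]]'
python3 -m inch '[[[0,0.0025,-0.0001],[0,0,0]],[[0,0.0025,0],[0,0,0]],[[0,0,0],[0,0,0]]]'
python3 -m inch '[[[0,0.0025,0],[0,0,0]],[[0,0.0025,0],[0,0,0]],[[0,0,0],[0,0,0]]]'
python3 -m inch '[[[0,0.0025,0],[0,0,0]],[[0,0,0],[0,0,0]]]'
```

```text
t: 21.4
position: [0.5937, 0.3236, 0.2705]
orientation: [-179.8, -0.5, -2.4]
wrist_force: [-4.1, 1.2, 8.2]
finger_gap: 0.0121
t: 21.65
position: [0.5935, 0.319, 0.2707]
orientation: [-179.8, -0.5, -2.4]
wrist_force: [-4.5, 2.0, 9.1]
finger_gap: 0.012
t: 21.9
position: [0.5933, 0.3131, 0.2704]
orientation: [-179.9, -0.4, -2.4]
wrist_force: [-4.7, 1.1, 7.8]
finger_gap: 0.0121
t: 22.07
position: [0.5932, 0.3112, 0.2704]
orientation: [-179.8, -0.5, -2.4]
wrist_force: [-3.6, 1.6, 7.7]
finger_gap: 0.0117
```

```bash
python3 -m inch '[[[0,0.002,0],[0,0,0]],[[0,0,0],[0,0,0]]]'
python3 -m inch '[[[0,0.002,0],[0,0,0]],[[0,0,0],[0,0,0]]]'
python3 - <<'E'
from h import *
for n in("side","top"):
    c=capture(n); np.savez(f"{n}7.npz",**c)
c=dict(np.load("side7.npz"));d=dict(np.load("top7.npz"))
a=cv2.resize(c["image"][60:160,170:270],(400,400),interpolation=2);b=cv2.resize(d["image"][190:290,80:180],(400,400),interpolation=2)
cv2.imwrite("pics/st7.png",np.hstack([a,b]))
E
```

```text
t: 22.23
position: [0.5932, 0.3107, 0.2704]
orientation: [-179.6, -0.5, -2.3]
wrist_force: [-2.2, 5.3, 7.7]
finger_gap: 0.0119
t: 22.4
position: [0.5932, 0.3104, 0.2704]
orientation: [-179.4, -0.5, -2.2]
wrist_force: [-2.0, 10.0, 6.3]
finger_gap: 0.0118
```

View pics/st7.png

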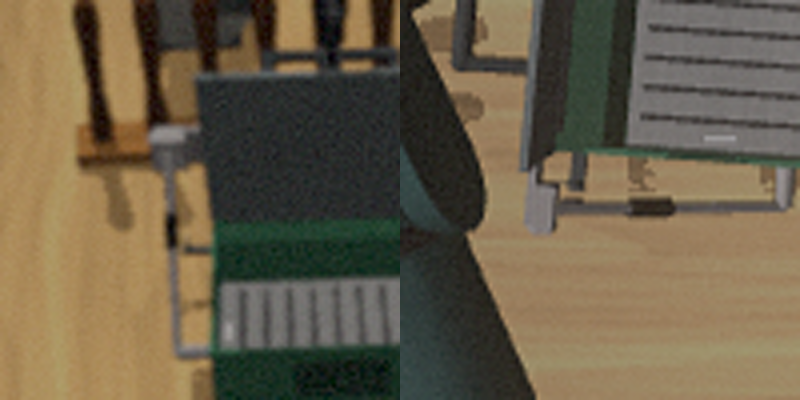

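The lid has stopped hard at 1.295 rad with the rod's end inside the tab (crop left (175,145)). Release.

```bash
python3 -m inch '[[[0,-0.004,0],[0,0,0]],[[0,0,0],[0,0,0]],[[0,0,0],[0,0,0]],[[0,0,0],[0,0,0]]]' 0.2
python3 -m inch '[[[0,0,-0.015],[0,0,0]],[[0,0,-0.03],[0,0,0]],[[0,0,-0.03],[0,0,0]],[[0,0,-0.03],[0,0,0]],[[0,0,0],[0,0,0]],[[0,0,0],[0,0,0]]]'
python3 - <<'E'
from h import *
c=capture("top");np.savez("top8.npz",**c); P=cloud(c); X,Y,z=P[...,0],P[...,1],P[...,2]
q=P[(X>.5)&(X<.66)&(Y>.27)&(Y<.36)&(z>.1)&(z<.32)]
print(len(q),"lid/bar z max",np.percentile(q[:,2],[50,95,99]))
b=q[q[:,2]>.255]; print("edge y,z",b[np.argsort(b[:,1])][:3],b[np.argsort(b[:,1])][-3:])
hsv=cv2.cvtColor(c["image"],cv2.COLOR_BGR2HSV)
box=(X>.3)&(X<.75)&(Y>-.42)&(Y<.05)&(z>.012)&(z<.045)
m=(box&(c["image"].max(2)<130)).astype(np.uint8)*255
print("low");[print(r) for r in rect(c,m,.026)]
E
```

```text
t: 22.83
position: [0.5936, 0.3097, 0.2663]
orientation: [179.9, -0.2, -2.5]
wrist_force: [0.3, -0.6, 0.0]
finger_gap: 0.0344
t: 23.33
position: [0.5937, 0.3102, 0.3753]
orientation: [-179.9, -0.6, -2.5]
wrist_force: [-0.2, -0.0, 0.0]
finger_gap: 0.0346
564 lid/bar z max [0.2825185 0.2912937 0.2932542]
edge y,z [[0.6544236  0.27021514 0.28054713]
 [0.6516686  0.27045363 0.27956937]
 [0.64986253 0.27068105 0.27122795]] [[0.5297865  0.31953932 0.29017108]
 [0.56099719 0.31991123 0.28661499]
 [0.53268453 0.32305535 0.28251242]]
low
(0.3161, -0.3291, 52, 51, -72.5, [309.0, 271.0])
(0.434, -0.2131, 129, 28, 1.6, [276.0, 238.0])
(0.4752, -0.0702, 129, 25, 1.9, [236.0, 224.0])
(0.6171, -0.2714, 130, 28, -12.6, [294.0, 186.0])
(0.6425, -0.1621, 129, 27, -6.4, [263.0, 178.0])
(0.6395, -0.0679, 130, 29, -5.4, [236.0, 178.0])
```

```bash
python3 -m inch '[[[0,0.038,0],[0,0,0]],[[0,0.038,0],[0,0,0]],[[0,0.038,0],[0,0,0]],[[0,0.038,0],[0,0,0]],[[0,0.038,0.025],[0,0,0]],[[0,0.038,0.035],[0,0,0]],[[0,0.038,0.035],[0,0,0]],[[0,0.038,0.035],[0,0,0]]]' -0.2 40
python3 -m inch '[[[0.005,0.036,0.035],[0,0,2]],[[0.008,0.036,0.035],[0,0,2]],[[0.008,0.036,0.025],[0,0,0]],[[0,0.03,0.02],[0,0,0]],[[0,0,0],[0,0,0]],[[0,0,0],[0,0,0]]]'
python3 - <<'E'
from h import *
for n in("top","side"):
    c=capture(n); P=cloud(c); X,Y,z=P[...,0],P[...,1],P[...,2]
    m=((X>.43)&(X<.75)&(Y>.08)&(Y<.3)&(z>.01)&(z<.036)&(c["image"].max(2)>110)).astype(np.uint8)*255
    m=cv2.morphologyEx(m,cv2.MORPH_CLOSE,np.ones((7,7)))
    print(n,rect(c,m,.022,300))
E
python3 plan.py .6425 -.162 .1 -6.4 0
```

```text
t: 24.05
position: [0.5801, 0.0302, 0.2612]
orientation: [180.0, -0.1, -2.5]
wrist_force: [0.9, -0.1, 0.0]
finger_gap: 0.0515
t: 24.55
position: [0.5869, -0.093, 0.1593]
orientation: [-179.9, 0.2, -6.6]
wrist_force: [-0.5, 0.3, 0.7]
finger_gap: 0.0513
top [(0.587, 0.1929, 257, 160, -2.1, [162.0, 191.0])]
side [(0.5235, 0.2143, 122, 100, -5.3, [238.0, 139.0])]
turn [-0.1 -0.2 -0. ] rows 1 | shift mm [60.9 64.2 63.4] | j [-14.  82.]
```

```bash
python3 -m inch '[[[0.02,0.021,0],[0,0,0]],[[0.02,0.021,0.01],[0,0,0]],[[0.021,0.022,0.025],[0,0,0]],[[0,0,0.03],[0,0,0]],[[0,0,0],[0,0,0]],[[0,0,0],[0,0,0]]]' -0.2 40
python3 plan.py .6425 -.162 .005 -6.4 0
```

```text
t: 25.15
position: [0.6424, -0.1604, 0.0978]
orientation: [-179.9, -0.0, -6.3]
wrist_force: [0.0, -0.0, 0.1]
finger_gap: 0.0512
turn [-0.1 -0.   0.1] rows 1 | shift mm [ 0.2  1.6 92.8] | j [-19.  77.]
```

```bash
python3 -m inch '[[[0,0.001,0.03],[0,0,0]],[[0,0,0.03],[0,0,0]],[[0,0,0.02],[0,0,0]],[[0,0,0.012],[0,0,0]],[[0,0,0],[0,0,0]],[[0,0,0],[0,0,0]]]' -0.2
python3 -m inch '[[[0,0,0],[0,0,0]],[[0,0,0],[0,0,0]],[[0,0,0],[0,0,0]],[[0,0,0],[0,0,0]],[[0,0,0],[0,0,0]]]' 1 60
python3 -m inch '[[[0,0,-0.02],[0,0,0]],[[0,0,-0.035],[0,0,0]],[[0,0,-0.035],[0,0,0]],[[0,0,-0.035],[0,0,0]],[[0,0,-0.03],[0,0,0]],[[0,0,-0.03],[0,0,0]]]'
python3 -m inch '[[[0,0,0],[0,0,-6.7]],[[0,0,0],[0,0,-6.7]],[[0,0,0],[0,0,-6.7]],[[0,0,0],[0,0,-6.7]],[[0,0,0],[0,0,-6.7]],[[0,0,0],[0,0,-6.7]],[[0,0,0],[0,0,-6.7]]]'
python3 -m inch '[[[0,0,0],[0,0,-6.7]],[[0,0,0],[0,0,-6.7]],[[0,0,0],[0,0,-6.7]],[[0,0,0],[0,0,-6.7]],[[0,0,0],[0,0,-6.7]],[[0,0,0],[0,0,-6.7]],[[0,0,0],[0,0,-6.7]],[[0,0,0],[0,0,0]]]'
python3 plan.py .6705 .1725 .19 87.6 0
```

```text
t: 25.65
position: [0.6448, -0.1627, 0.0096]
orientation: [180.0, -0.4, -6.4]
wrist_force: [0.1, 0.3, 0.8]
finger_gap: 0.0514
t: 26.07
position: [0.6459, -0.1639, 0.0111]
orientation: [180.0, -0.6, -6.4]
wrist_force: [0.4, 0.2, 6.2]
finger_gap: 0.027
t: 26.57
position: [0.6428, -0.1634, 0.1951]
orientation: [180.0, -0.4, -6.4]
wrist_force: [1.5, -0.1, -1.5]
finger_gap: 0.0266
t: 27.15
position: [0.6427, -0.1634, 0.1928]
orientation: [179.8, -0.2, 40.8]
wrist_force: [-0.0, -0.4, -0.8]
finger_gap: 0.0267
t: 27.82
position: [0.6427, -0.1633, 0.1928]
orientation: [179.7, 0.0, 87.5]
wrist_force: [-0.9, 0.0, -1.2]
finger_gap: 0.0265
turn [ 0.3  0.  -0.1] rows 1 | shift mm [336.7  13.7   2.8] | j [-19. -17.]
```

```bash
python3 -m inch '[[[0.0374,0.0015,0],[0,0,0]],[[0.0374,0.0015,0],[0,0,0]],[[0.0374,0.0015,0],[0,0,0]],[[0.0374,0.0015,0],[0,0,0]],[[0.0374,0.0015,0],[0,0,0]],[[0.0374,0.0015,0],[0,0,0]],[[0.0374,0.0015,0],[0,0,0]],[[0.0374,0.0015,0],[0,0,0]]]'
python3 -m inch '[[[0.036,0.0017,0],[0,0,0]],[[0,0,0],[0,0,0]],[[0,0,0],[0,0,0]],[[0,0,0],[0,0,0]]]'
python3 plan.py .6705 .1725 .035 87.6 0
```

```text
t: 28.48
position: [0.6684, 0.1368, 0.193]
orientation: [179.7, 0.0, 87.2]
wrist_force: [-0.5, -0.0, -0.4]
finger_gap: 0.0264
t: 28.82
position: [0.6718, 0.1708, 0.1925]
orientation: [179.7, 0.1, 87.3]
wrist_force: [-0.7, 0.3, -0.9]
finger_gap: 0.0263
turn [ 0.3  0.1 -0.3] rows 1 | shift mm [  1.7  -1.4 157.5] | j [10. 12.]
```

```bash
python3 -m inch '[[[0.0017,-0.0014,0.03],[0,0,0]],[[0,0,0.035],[0,0,0]],[[0,0,0.035],[0,0,0]],[[0,0,0.025],[0,0,0]],[[0,0,0.015],[0,0,0]],[[0,0,0.01],[0,0,0]],[[0,0,0.006],[0,0,0]],[[0,0,0],[0,0,0]]]'
python3 plan.py .6705 .1725 .035 87.6 0
python3 -c "
from h import *
print(sense()['wrist_force'])
c=capture('side');a=cv2.resize(c['image'][80:200,180:300],(480,480),interpolation=2);cv2.imwrite('pics/s9.png',a)"
```

```text
t: 29.48
position: [0.6712, 0.1714, 0.0357]
orientation: [179.8, 0.0, 87.2]
wrist_force: [-1.1, -0.3, -1.0]
finger_gap: 0.026
turn [ 0.2  0.  -0.4] rows 1 | shift mm [ 1.1 -0.7  0.7] | j [10. 12.]
[-1.09265059 -0.30565168 -0.98686238]
```

View pics/s9.png

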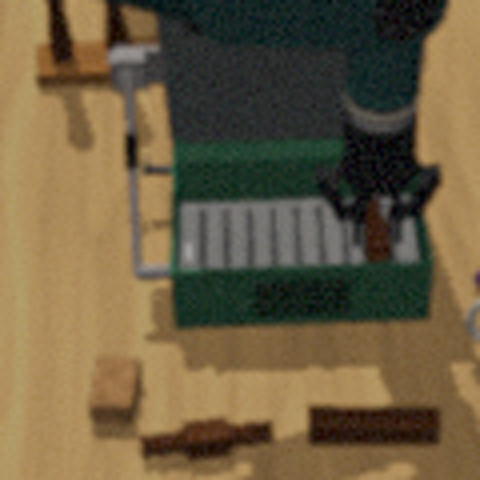

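```bash
cat > spin.py <<'E'
from h import *
c=capture("top"); P=cloud(c); X,Y,z=P[...,0],P[...,1],P[...,2]
for lo,hi,ya,yb,h in((.012,.05,-.45,.06,.026),(.03,.075,.085,.275,.046)):
    m=((X>.3)&(X<.78)&(Y>ya)&(Y<yb)&(z>lo)&(z<hi)&(c["image"].max(2)<130)).astype(np.uint8)*255
    for r in rect(c,m,h): print("bench" if yb<.1 else "chest",r)
E
python3 -m inch '[[[0,0,0.0015],[0,0,0]],[[0,0,0],[0,0,0]],[[0,0,0],[0,0,0]],[[0,0,0],[0,0,0]]]' 0.0
python3 -m inch '[[[0,0,-0.015],[0,0,0]],[[0,0,-0.03],[0,0,0]],[[0,0,-0.04],[0,0,0]],[[0,0,-0.04],[0,0,0]],[[0,0,-0.035],[0,0,0]],[[-0.035,0,0],[0,0,0]],[[-0.035,0,0],[0,0,0]],[[-0.035,0,0],[0,0,0]]]'
python3 -m inch '[[[-0.035,0,0],[0,0,0]],[[-0.035,0,0],[0,0,0]],[[-0.035,0,0],[0,0,0]],[[-0.035,0,0],[0,0,0]],[[-0.035,0,0],[0,0,0]],[[-0.035,0,0],[0,0,0]],[[-0.035,0,0],[0,0,0]],[[0,0,0],[0,0,0]]]' -0.2
python3 spin.py; python3 plan.py .6171 -.2714 .1 -12.6 0
```

```text
t: 29.87
position: [0.6722, 0.1729, 0.0366]
orientation: [179.6, -0.0, 87.4]
wrist_force: [0.4, 0.2, 0.7]
finger_gap: 0.0428
t: 30.53
position: [0.6662, 0.0676, 0.1975]
orientation: [179.5, 0.0, 87.5]
wrist_force: [1.0, -1.1, -0.5]
finger_gap: 0.0425
t: 31.2
position: [0.6535, -0.1842, 0.1953]
orientation: [179.7, 0.3, 86.9]
wrist_force: [0.3, -1.0, -0.3]
finger_gap: 0.0511
bench (0.3156, -0.3293, 52, 52, -72.5, [309.0, 271.0])
bench (0.434, -0.2131, 129, 28, 1.6, [276.0, 238.0])
bench (0.6171, -0.2714, 130, 28, -12.6, [294.0, 187.0])
bench (0.6601, -0.0588, 98, 24, -19.9, [236.0, 171.0])
chest (0.6714, 0.1715, 129, 28, -88.3, [168.0, 166.0])
chest (0.5836, 0.0957, 271, 12, -2.2, [188.0, 192.0])
chest (0.6856, 0.2298, 226, 120, -48.5, [150.0, 163.0])
turn [ 0.3 -0.2 99.7] rows 15 | shift mm [-16.2  96.5  95.3] | j [-20. -17.]
```

```bash
python3 -m inch '[[[0,0,0],[0,0,6.65]],[[0,0,0],[0,0,6.65]],[[0,0,0],[0,0,6.65]],[[0,0,0],[0,0,6.65]],[[0,0,0],[0,0,6.65]],[[0,0,0],[0,0,6.65]],[[0,0,0],[0,0,6.65]]]'
python3 -m inch '[[[0,0,0],[0,0,6.65]],[[0,0,0],[0,0,6.65]],[[0,0,0],[0,0,6.65]],[[0,0,0],[0,0,6.65]],[[0,0,0],[0,0,6.65]],[[0,0,0],[0,0,6.65]],[[0,0,0],[0,0,6.65]],[[0,0,0],[0,0,6.65]]]'
python3 -m inch '[[[-0.0054,0.0322,0],[0,0,0]],[[-0.0054,0.0322,0.025],[0,0,0]],[[-0.0054,0.0322,0.035],[0,0,0]],[[0,0,0.035],[0,0,0]],[[0,0,0],[0,0,0]],[[0,0,0],[0,0,0]]]'
python3 plan.py .6171 -.2714 .007 -12.6 0
```

```text
t: 31.83
position: [0.6549, -0.1752, 0.1957]
orientation: [179.8, -0.3, 40.6]
wrist_force: [-0.5, 0.9, 0.2]
finger_gap: 0.051
t: 32.5
position: [0.6549, -0.1752, 0.1957]
orientation: [-179.9, -0.3, -12.6]
wrist_force: [-0.7, -0.5, -0.8]
finger_gap: 0.0512
t: 33.0
position: [0.6188, -0.2619, 0.102]
orientation: [-179.8, 0.0, -12.3]
wrist_force: [0.5, -0.2, 2.0]
finger_gap: 0.0512
turn [-0.2  0.   0.3] rows 1 | shift mm [ 0.4  9.6 95. ] | j [-28.  74.]
```

```bash
python3 -m inch '[[[0,0.0096,0.02],[0,0,0]],[[0,0,0.03],[0,0,0]],[[0,0,0.025],[0,0,0]],[[0,0,0.012],[0,0,0]],[[0,0,0.007],[0,0,0]],[[0,0,0],[0,0,0]],[[0,0,0],[0,0,0]]]' -0.2
python3 -m inch '[[[0,0,0],[0,0,0]],[[0,0,0],[0,0,0]],[[0,0,0],[0,0,0]],[[0,0,0],[0,0,0]],[[0,0,0],[0,0,0]]]' 1 60
python3 -m inch '[[[0,0,-0.02],[0,0,0]],[[0,0,-0.035],[0,0,0]],[[0,0,-0.035],[0,0,0]],[[0,0,-0.035],[0,0,0]],[[0,0,-0.03],[0,0,0]],[[0,0,-0.03],[0,0,0]]]'
python3 -m inch '[[[0,0,0],[0,0,-6.7]],[[0,0,0],[0,0,-6.7]],[[0,0,0],[0,0,-6.7]],[[0,0,0],[0,0,-6.7]],[[0,0,0],[0,0,-6.7]],[[0,0,0],[0,0,-6.7]],[[0,0,0],[0,0,-6.7]]]'
python3 -m inch '[[[0,0,0],[0,0,-6.7]],[[0,0,0],[0,0,-6.7]],[[0,0,0],[0,0,-6.7]],[[0,0,0],[0,0,-6.7]],[[0,0,0],[0,0,-6.7]],[[0,0,0],[0,0,-6.7]],[[0,0,0],[0,0,-6.7]],[[0,0,0],[0,0,-6]]]'
python3 plan.py .6146 .1748 .19 87.6 0
```

```text
t: 33.58
position: [0.6201, -0.2733, 0.0128]
orientation: [-180.0, -0.5, -12.3]
wrist_force: [0.1, 1.0, 0.4]
finger_gap: 0.0515
t: 34.0
position: [0.6201, -0.2741, 0.0133]
orientation: [180.0, -0.6, -12.4]
wrist_force: [0.1, 0.7, 6.0]
finger_gap: 0.0264
t: 34.5
position: [0.6173, -0.2733, 0.1976]
orientation: [-180.0, -0.4, -12.4]
wrist_force: [0.8, -0.2, -0.4]
finger_gap: 0.0264
t: 35.08
position: [0.6172, -0.2733, 0.1953]
orientation: [179.8, -0.2, 34.8]
wrist_force: [-0.5, -0.2, -1.7]
finger_gap: 0.0263
t: 35.75
position: [0.6172, -0.2733, 0.1953]
orientation: [179.7, -0.0, 87.7]
wrist_force: [0.2, -0.9, 0.3]
finger_gap: 0.0265
turn [ 0.3 -0.   0.1] rows 1 | shift mm [447.6 -21.4   5.3] | j [-29. -26.]
```

```bash
python3 -m inch '[[[0.0373,-0.0018,0],[0,0,0]],[[0.0373,-0.0018,0],[0,0,0]],[[0.0373,-0.0018,0],[0,0,0]],[[0.0373,-0.0018,0],[0,0,0]],[[0.0373,-0.0018,0],[0,0,0]],[[0.0373,-0.0018,0],[0,0,0]],[[0.0373,-0.0018,0],[0,0,0]],[[0.0373,-0.0018,0],[0,0,0]]]'
python3 -m inch '[[[0.0373,-0.0018,0],[0,0,0]],[[0.0373,-0.0018,0],[0,0,0]],[[0.0373,-0.0018,0],[0,0,0]],[[0.0373,-0.0018,0],[0,0,0]],[[0,0,0],[0,0,0]],[[0,0,0],[0,0,0]],[[0,0,0],[0,0,0]]]'
python3 plan.py .6146 .1748 .038 87.6 0
```

```text
t: 36.42
position: [0.616, 0.0271, 0.1954]
orientation: [179.7, 0.0, 87.4]
wrist_force: [0.5, -0.6, -0.1]
finger_gap: 0.0265
t: 37.0
position: [0.6159, 0.1747, 0.1951]
orientation: [179.7, 0.1, 87.4]
wrist_force: [1.0, 0.3, -0.1]
finger_gap: 0.0266
turn [ 0.3  0.1 -0.2] rows 1 | shift mm [ 1.000e-01 -1.300e+00  1.571e+02] | j [11. 13.]
```

```bash
python3 -m inch '[[[0,-0.0013,0.03],[0,0,0]],[[0,0,0.035],[0,0,0]],[[0,0,0.035],[0,0,0]],[[0,0,0.025],[0,0,0]],[[0,0,0.015],[0,0,0]],[[0,0,0.01],[0,0,0]],[[0,0,0.007],[0,0,0]],[[0,0,0],[0,0,0]]]'
python3 -m inch '[[[0,0,0.001],[0,0,0]],[[0,0,0],[0,0,0]],[[0,0,0],[0,0,0]],[[0,0,0],[0,0,0]]]' 0.0
python3 -m inch '[[[0,0,-0.015],[0,0,0]],[[0,0,-0.03],[0,0,0]],[[0,0,-0.04],[0,0,0]],[[0,0,-0.04],[0,0,0]],[[0,0,-0.035],[0,0,0]],[[-0.035,0,0],[0,0,0]],[[-0.035,0,0],[0,0,0]],[[-0.035,0,0],[0,0,0]]]'
python3 -m inch '[[[-0.035,0,0],[0,0,0]],[[-0.035,0,0],[0,0,0]],[[-0.035,0,0],[0,0,0]],[[-0.035,0,0],[0,0,0]],[[-0.035,0,0],[0,0,0]],[[-0.035,0,0],[0,0,0]],[[-0.035,0,0],[0,0,0]],[[-0.035,0,0],[0,0,0]]]' -0.2
python3 spin.py; python3 plan.py .434 -.2131 .1 1.6 0
```

```text
t: 37.67
position: [0.6152, 0.1736, 0.0372]
orientation: [179.8, 0.0, 87.3]
wrist_force: [-0.5, -0.1, -0.8]
finger_gap: 0.0262
t: 38.0
position: [0.6166, 0.1751, 0.039]
orientation: [179.5, -0.0, 87.4]
wrist_force: [-0.4, -0.7, -0.3]
finger_gap: 0.0428
t: 38.67
position: [0.6106, 0.0697, 0.1999]
orientation: [179.4, -0.0, 87.5]
wrist_force: [0.6, -0.4, -0.4]
finger_gap: 0.0424
t: 39.33
position: [0.5973, -0.2113, 0.1984]
orientation: [179.6, 0.0, 87.4]
wrist_force: [0.5, -0.9, 0.0]
finger_gap: 0.0509
bench (0.4548, -0.2108, 87, 24, 1.6, [275.0, 231.0])
bench (0.4977, -0.0677, 84, 21, 1.9, [234.0, 217.0])
bench (0.6392, -0.068, 130, 29, -5.7, [236.0, 178.0])
chest (0.6156, 0.171, 132, 28, -88.3, [167.0, 182.0])
chest (0.6714, 0.1715, 129, 28, -88.3, [168.0, 166.0])
chest (0.5853, 0.0969, 275, 12, -1.8, [188.0, 192.0])
chest (0.6517, 0.1955, 175, 141, 87.7, [151.0, 161.0])
turn [ 0.6  0.1 85.4] rows 13 | shift mm [-162.1  -10.2   97.9] | j [-25. -22.]
```

```bash
python3 -m inch '[[[0,0,0],[0,0,6.57]],[[0,0,0],[0,0,6.57]],[[0,0,0],[0,0,6.57]],[[0,0,0],[0,0,6.57]],[[0,0,0],[0,0,6.57]],[[0,0,0],[0,0,6.57]],[[0,0,0],[0,0,6.57]]]'
python3 -m inch '[[[0,0,0],[0,0,6.57]],[[0,0,0],[0,0,6.57]],[[0,0,0],[0,0,6.57]],[[0,0,0],[0,0,6.57]],[[0,0,0],[0,0,6.57]],[[0,0,0],[0,0,6.57]]]'
python3 -m inch '[[[-0.0324,-0.002,0],[0,0,0]],[[-0.0324,-0.002,0],[0,0,0]],[[-0.0324,-0.002,0.025],[0,0,0]],[[-0.0324,-0.002,0.035],[0,0,0]],[[-0.0324,-0.002,0.035],[0,0,0]],[[0,0,0],[0,0,0]],[[0,0,0],[0,0,0]]]'
python3 plan.py .434 -.2131 .005 1.6 0;python3 spin.py
```

```text
t: 39.97
position: [0.5976, -0.2094, 0.1982]
orientation: [179.7, -0.3, 41.1]
wrist_force: [0.4, -0.8, -0.5]
finger_gap: 0.0515
t: 40.47
position: [0.5977, -0.2094, 0.1982]
orientation: [179.9, -0.4, 1.7]
wrist_force: [0.2, -0.1, -0.2]
finger_gap: 0.0509
t: 41.05
position: [0.4388, -0.2028, 0.1055]
orientation: [-179.7, 0.2, 2.0]
wrist_force: [0.6, 0.8, 1.2]
finger_gap: 0.0513
turn [-0.3  0.2  0.4] rows 1 | shift mm [ -5.1  10.1 100.5] | j [-32.  56.]
bench (0.317, -0.3288, 52, 49, -72.7, [309.0, 272.0])
bench (0.4752, -0.0702, 129, 25, 1.9, [236.0, 224.0])
bench (0.6395, -0.0679, 130, 29, -5.4, [236.0, 178.0])
chest (0.6156, 0.1726, 129, 28, -88.3, [167.0, 182.0])
chest (0.6714, 0.1715, 129, 28, -88.3, [168.0, 166.0])
chest (0.5853, 0.0962, 275, 12, -2.2, [188.0, 192.0])
chest (0.6523, 0.195, 175, 147, 88.1, [151.0, 162.0])
```

```bash
python3 -m inch '[[[-0.005,0.01,0.02],[0,0,0.4]],[[0,0,0.03],[0,0,0]],[[0,0,0.027],[0,0,0]],[[0,0,0.015],[0,0,0]],[[0,0,0.008],[0,0,0]],[[0,0,0],[0,0,0]],[[0,0,0],[0,0,0]]]' -0.2
python3 -m inch '[[[0,0,0],[0,0,0]],[[0,0,0],[0,0,0]],[[0,0,0],[0,0,0]],[[0,0,0],[0,0,0]],[[0,0,0],[0,0,0]]]' 1 60
python3 -m inch '[[[0,0,-0.02],[0,0,0]],[[0,0,-0.035],[0,0,0]],[[0,0,-0.035],[0,0,0]],[[0,0,-0.035],[0,0,0]],[[0,0,-0.03],[0,0,0]],[[0,0,-0.03],[0,0,0]]]'
python3 -m inch '[[[0,0,0],[0,0,-6.6]],[[0,0,0],[0,0,-6.6]],[[0,0,0],[0,0,-6.6]],[[0,0,0],[0,0,-6.6]],[[0,0,0],[0,0,-6.6]],[[0,0,0],[0,0,-6.6]],[[0,0,0],[0,0,-6.6]]]'
python3 -m inch '[[[0,0,0],[0,0,-6.6]],[[0,0,0],[0,0,-6.6]],[[0,0,0],[0,0,-6.6]],[[0,0,0],[0,0,-6.6]],[[0,0,0],[0,0,-6.6]],[[0,0,0],[0,0,-6.6]],[[0,0,0],[0,0,0]]]'
python3 plan.py .5586 .1765 .19 87.6 0
```

```text
t: 41.68
position: [0.4423, -0.2171, 0.0127]
orientation: [179.8, -0.5, 1.6]
wrist_force: [-0.0, -0.3, -0.2]
finger_gap: 0.0514
t: 42.1
position: [0.4418, -0.2169, 0.0129]
orientation: [179.8, -0.6, 1.6]
wrist_force: [1.3, 0.5, 6.5]
finger_gap: 0.0264
t: 42.6
position: [0.4385, -0.2156, 0.1975]
orientation: [179.9, -0.4, 1.6]
wrist_force: [-0.4, -0.2, -1.1]
finger_gap: 0.0264
t: 43.18
position: [0.4385, -0.2156, 0.1953]
orientation: [179.8, -0.2, 48.1]
wrist_force: [-0.5, -0.2, -0.5]
finger_gap: 0.0266
t: 43.77
position: [0.4385, -0.2156, 0.1953]
orientation: [179.7, -0.0, 87.5]
wrist_force: [-0.6, -0.3, -1.3]
finger_gap: 0.0264
turn [ 0.3 -0.  -0.1] rows 1 | shift mm [396.8 103.6   5.3] | j [-33. -30.]
```

```bash
python3 -m inch '[[[0.0365,0.0094,0],[0,0,0]],[[0.0365,0.0094,0],[0,0,0]],[[0.0365,0.0094,0],[0,0,0]],[[0.0365,0.0094,0],[0,0,0]],[[0.0365,0.0094,0],[0,0,0]],[[0.0365,0.0094,0],[0,0,0]],[[0.0365,0.0094,0],[0,0,0]],[[0.0365,0.0094,0],[0,0,0]]]'
python3 -m inch '[[[0.0365,0.0094,0],[0,0,0]],[[0.0365,0.0094,0],[0,0,0]],[[0.0365,0.0094,0],[0,0,0]],[[0,0,0],[0,0,0]],[[0,0,0],[0,0,0]],[[0,0,0],[0,0,0]]]'
python3 plan.py .5586 .181 .038 87.6 0
```

```text
t: 44.43
position: [0.5271, 0.0744, 0.1959]
orientation: [179.7, 0.0, 87.2]
wrist_force: [0.5, -0.4, -0.7]
finger_gap: 0.0266
t: 44.93
position: [0.5599, 0.1803, 0.1955]
orientation: [179.7, 0.1, 87.3]
wrist_force: [0.4, -0.4, -1.1]
finger_gap: 0.0265
turn [ 0.3  0.1 -0.3] rows 1 | shift mm [  0.6  -1.3 157.5] | j [12. 15.]
```

```bash
python3 -m inch '[[[0,-0.0013,0.03],[0,0,0]],[[0,0,0.035],[0,0,0]],[[0,0,0.035],[0,0,0]],[[0,0,0.025],[0,0,0]],[[0,0,0.015],[0,0,0]],[[0,0,0.01],[0,0,0]],[[0,0,0.007],[0,0,0]],[[0,0,0],[0,0,0]]]'
python3 -m inch '[[[0,0,0.001],[0,0,0]],[[0,0,0],[0,0,0]],[[0,0,0],[0,0,0]],[[0,0,0],[0,0,0]]]' 0.0
python3 -m inch '[[[0,0,-0.015],[0,0,0]],[[0,0,-0.03],[0,0,0]],[[0,0,-0.04],[0,0,0]],[[0,0,-0.04],[0,0,0]],[[0,0,-0.035],[0,0,0]],[[-0.035,0,0],[0,0,0]],[[-0.035,0,0],[0,0,0]],[[-0.035,0,0],[0,0,0]]]'
python3 -m inch '[[[-0.03,0,0],[0,0,6.5]],[[-0.03,-0.0034,0],[0,0,6.5]],[[-0.03,-0.007,0],[0,0,6.5]],[[0,0,0],[0,0,6.5]],[[0,0,0],[0,0,6.5]],[[0,0,0],[0,0,6.5]],[[0,0,0],[0,0,6.5]]]' -0.2
python3 -m inch '[[[0,0,0],[0,0,6.6]],[[0,0,0],[0,0,6.6]],[[0,0,0],[0,0,6.6]],[[0,0,0],[0,0,6.6]],[[0,0,0],[0,0,6.6]],[[0,0,0],[0,0,6.6]],[[0,0,0],[0,0,0]]]' -0.2
python3 spin.py; python3 plan.py .4752 -.0702 .1 1.9 0
```

```text
t: 45.6
position: [0.5592, 0.1794, 0.038]
orientation: [179.8, 0.0, 87.3]
wrist_force: [-0.3, -0.4, -1.8]
finger_gap: 0.0266
t: 45.93
position: [0.5608, 0.1809, 0.0395]
orientation: [179.5, -0.0, 87.4]
wrist_force: [-1.0, 0.4, 0.6]
finger_gap: 0.0429
t: 46.6
position: [0.5547, 0.0754, 0.2003]
orientation: [179.4, -0.0, 87.5]
wrist_force: [-0.6, -0.1, -0.6]
finger_gap: 0.0426
t: 47.18
position: [0.53, -0.0106, 0.1988]
orientation: [179.7, -0.3, 41.6]
wrist_force: [-0.1, -0.2, 0.1]
finger_gap: 0.0509
t: 47.77
position: [0.5301, -0.0102, 0.1987]
orientation: [180.0, -0.4, 2.2]
wrist_force: [-0.4, -1.0, 0.4]
finger_gap: 0.0513
bench (0.3156, -0.3292, 52, 51, -72.7, [309.0, 272.0])
bench (0.4752, -0.0702, 129, 25, 1.9, [236.0, 224.0])
bench (0.6395, -0.0679, 130, 29, -5.4, [236.0, 178.0])
chest (0.5608, 0.2068, 62, 24, -88.3, [156.0, 197.0])
chest (0.6156, 0.1726, 129, 28, -88.3, [167.0, 182.0])
chest (0.6714, 0.1715, 129, 28, -88.3, [168.0, 166.0])
chest (0.6526, 0.1864, 195, 140, 88.4, [163.0, 164.0])
turn [ 0.  -0.4  0.6] rows 1 | shift mm [-56.8  58.2  98.6] | j [-7. 80.]
```

```bash
python3 -m inch '[[[-0.02,0.02,0.02],[0,0,0.6]],[[-0.02,0.02,0.025],[0,0,0]],[[-0.017,0.018,0.025],[0,0,0]],[[0,0,0.025],[0,0,0]],[[0,0,0],[0,0,0]],[[0,0,0],[0,0,0]]]' -0.2
python3 plan.py .4722 -.069 .005 1.9 0
```

```text
t: 48.32
position: [0.4746, -0.07, 0.1019]
orientation: [-180.0, -0.2, 1.8]
wrist_force: [0.9, -0.4, 1.1]
finger_gap: 0.0511
turn [-0.  -0.2 -0.1] rows 1 | shift mm [-2.4 -1.  96.9] | j [-15.  73.]
```

```bash
python3 -m inch '[[[-0.003,-0.001,0.02],[0,0,0]],[[0,0,0.03],[0,0,0]],[[0,0,0.025],[0,0,0]],[[0,0,0.015],[0,0,0]],[[0,0,0.007],[0,0,0]],[[0,0,0],[0,0,0]],[[0,0,0],[0,0,0]]]' -0.2
python3 -m inch '[[[0,0,0],[0,0,0]],[[0,0,0],[0,0,0]],[[0,0,0],[0,0,0]],[[0,0,0],[0,0,0]],[[0,0,0],[0,0,0]]]' 1 60
python3 -m inch '[[[0,0,-0.02],[0,0,0]],[[0,0,-0.035],[0,0,0]],[[0,0,-0.035],[0,0,0]],[[0,0,-0.035],[0,0,0]],[[0,0,-0.03],[0,0,0]],[[0,0,-0.03],[0,0,0]]]'
python3 -m inch '[[[0,0,0],[0,0,-6.6]],[[0,0,0],[0,0,-6.6]],[[0,0,0],[0,0,-6.6]],[[0,0,0],[0,0,-6.6]],[[0,0,0],[0,0,-6.6]],[[0,0,0],[0,0,-6.6]],[[0,0,0],[0,0,-6.6]]]'
python3 -m inch '[[[0,0,0],[0,0,-6.6]],[[0,0,0],[0,0,-6.6]],[[0,0,0],[0,0,-6.6]],[[0,0,0],[0,0,-6.6]],[[0,0,0],[0,0,-6.6]],[[0,0,0],[0,0,-6.6]],[[0,0,0],[0,0,0]]]'
python3 plan.py .5035 .182 .19 87.6 0; python3 spin.py
```

```text
t: 48.9
position: [0.4747, -0.0693, 0.0074]
orientation: [179.9, -0.5, 1.8]
wrist_force: [0.7, 0.2, 0.2]
finger_gap: 0.0513
t: 49.32
position: [0.4748, -0.0698, 0.0078]
orientation: [179.9, -0.6, 1.7]
wrist_force: [-0.2, -0.5, 6.6]
finger_gap: 0.0264
t: 49.82
position: [0.4717, -0.0692, 0.1926]
orientation: [180.0, -0.4, 1.7]
wrist_force: [0.4, -0.9, -1.2]
finger_gap: 0.027
t: 50.4
position: [0.4716, -0.0692, 0.1905]
orientation: [179.8, -0.2, 48.2]
wrist_force: [-0.6, -0.8, 0.0]
finger_gap: 0.0264
t: 50.98
position: [0.4717, -0.0692, 0.1906]
orientation: [179.7, 0.0, 87.6]
wrist_force: [0.3, -0.0, -1.2]
finger_gap: 0.0265
turn [0.3 0.  0. ] rows 1 | shift mm [252.3  21.3   0.6] | j [-15. -13.]
bench (0.3156, -0.3292, 52, 51, -72.7, [308.0, 272.0])
bench (0.6392, -0.0679, 131, 29, -5.4, [236.0, 178.0])
chest (0.56, 0.1737, 128, 28, -88.3, [166.0, 198.0])
chest (0.6156, 0.1726, 129, 28, -88.3, [167.0, 182.0])
chest (0.6725, 0.1712, 131, 30, 84.5, [168.0, 166.0])
chest (0.5836, 0.096, 271, 12, -3.0, [188.0, 192.0])
chest (0.6907, 0.226, 221, 115, -52.0, [152.0, 161.0])
```

```bash
python3 -m inch '[[[0.0354,0.003,0],[0,0,0]],[[0.0354,0.003,0],[0,0,0]],[[0.0354,0.003,0],[0,0,0]],[[0.0354,0.003,0],[0,0,0]],[[0.0354,0.003,0],[0,0,0]],[[0.0354,0.003,0],[0,0,0]],[[0.0354,0.003,0],[0,0,0]],[[0,0,0],[0,0,0]]]'
python3 -m inch '[[[0,0,0],[0,0,0]],[[0,0,0],[0,0,0]]]'
python3 plan.py .503 .178 .033 87.6 0
```

```text
t: 51.7
position: [0.5034, 0.1832, 0.1904]
orientation: [179.7, -0.2, 87.7]
wrist_force: [0.9, 0.5, -1.3]
finger_gap: 0.0268
t: 51.87
position: [0.5034, 0.1772, 0.1904]
orientation: [179.7, 0.1, 87.4]
wrist_force: [0.1, -1.1, -0.1]
finger_gap: 0.0267
turn [ 0.3  0.1 -0.2] rows 1 | shift mm [  0.8  -0.5 157.4] | j [13. 16.]
```

```bash
python3 -m inch '[[[0.0008,-0.0005,0.03],[0,0,0]],[[0,0,0.035],[0,0,0]],[[0,0,0.035],[0,0,0]],[[0,0,0.025],[0,0,0]],[[0,0,0.015],[0,0,0]],[[0,0,0.01],[0,0,0]],[[0,0,0.007],[0,0,0]],[[0,0,0],[0,0,0]]]'
python3 -m inch '[[[0,0,0.001],[0,0,0]],[[0,0,0],[0,0,0]],[[0,0,0],[0,0,0]],[[0,0,0],[0,0,0]]]' 0.0
python3 -m inch '[[[0,0,-0.015],[0,0,0]],[[0,0,-0.03],[0,0,0]],[[0,0,-0.04],[0,0,0]],[[0,0,-0.04],[0,0,0]],[[0,0,-0.035],[0,0,0]],[[-0.035,0,0],[0,0,0]],[[-0.035,0,0],[0,0,0]],[[-0.035,0,0],[0,0,0]]]'
python3 -m inch '[[[-0.035,0,0],[0,0,0]],[[-0.035,0,0],[0,0,0]],[[-0.035,0,0],[0,0,0]],[[-0.035,0,0],[0,0,0]],[[-0.035,0,0],[0,0,0]],[[-0.035,0,0],[0,0,0]],[[-0.035,0,0],[0,0,0]],[[-0.035,0,0],[0,0,0]]]' -1
python3 spin.py; python3 plan.py .451 -.3535 .13 16.4 0
python3 -c "
from h import *
c=capture('side');d=capture('top');a=cv2.resize(c['image'][70:190,180:300],(400,400),interpolation=2);b=cv2.resize(d['image'][130:250,90:210],(400,400),interpolation=2);cv2.imwrite('pics/st10.png',np.hstack([a,b]))"
```

```text
t: 52.53
position: [0.5036, 0.1771, 0.0327]
orientation: [179.8, 0.0, 87.4]
wrist_force: [0.0, 0.2, -0.5]
finger_gap: 0.0269
t: 52.87
position: [0.505, 0.1784, 0.0341]
orientation: [179.5, -0.0, 87.5]
wrist_force: [0.6, -0.7, 0.6]
finger_gap: 0.0427
t: 53.53
position: [0.4991, 0.0728, 0.1948]
orientation: [179.4, -0.0, 87.6]
wrist_force: [-0.1, 0.4, -0.7]
finger_gap: 0.0425
t: 54.2
position: [0.4863, -0.2081, 0.1936]
orientation: [179.6, 0.0, 87.5]
wrist_force: [1.1, -0.2, 0.1]
finger_gap: 0.0855
bench (0.3182, -0.3286, 51, 46, -70.1, [309.0, 271.0])
bench (0.639, -0.0677, 130, 29, -5.4, [236.0, 178.0])
chest (0.5046, 0.1783, 128, 28, -88.3, [163.0, 214.0])
chest (0.56, 0.1738, 128, 28, -88.3, [166.0, 198.0])
chest (0.6139, 0.1726, 131, 34, 82.2, [167.0, 182.0])
chest (0.6714, 0.1715, 129, 28, -88.3, [168.0, 166.0])
chest (0.5837, 0.0966, 271, 13, -1.3, [188.0, 192.0])
chest (0.6849, 0.2309, 231, 120, -50.0, [150.0, 164.0])
turn [ 0.6  0.1 70.8] rows 10 | shift mm [-72.5 123.5  63.2] | j [-30. -27.]
```

View pics/st10.png

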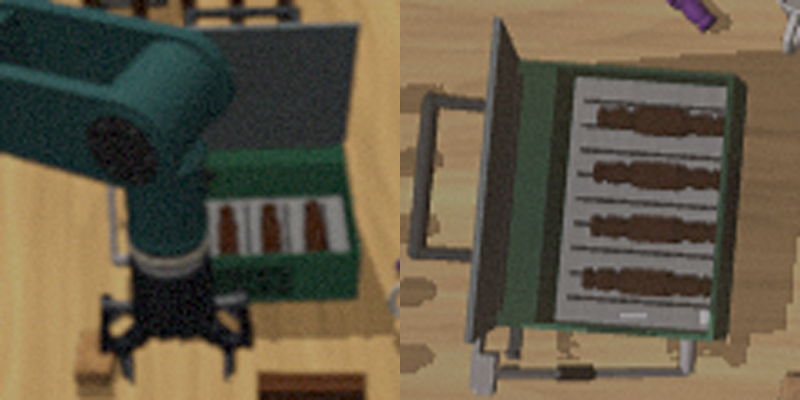

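All four spindles lie flat side by side in the chest (right half, rows ~120–280), lid on the rod. Now the isolator.

```bash
python3 -m inch '[[[0,0,0],[0,0,7.08]],[[0,0,0],[0,0,7.08]],[[0,0,0],[0,0,7.08]],[[0,0,0],[0,0,7.08]],[[0,0,0],[0,0,7.08]]]' -1
python3 -m inch '[[[0,0,0],[0,0,7.08]],[[0,0,0],[0,0,7.08]],[[0,0,0],[0,0,7.08]],[[0,0,0],[0,0,7.08]],[[0,0,0],[0,0,7.08]]]'
python3 -m inch '[[[-0.018,0.031,0],[0,0,0]],[[-0.018,0.031,0],[0,0,0]],[[-0.018,0.031,0.02],[0,0,0]],[[-0.018,0.031,0.02],[0,0,0]],[[0,0,0.02],[0,0,0]],[[0,0,0],[0,0,0]],[[0,0,0],[0,0,0]]]'
python3 plan.py .451 -.3545 .078 16.4 0
```

```text
t: 54.77
position: [0.4868, -0.2049, 0.1932]
orientation: [179.7, -0.2, 51.9]
wrist_force: [0.9, 0.0, 0.4]
finger_gap: 0.0853
t: 55.18
position: [0.4868, -0.2048, 0.1932]
orientation: [179.9, -0.3, 16.5]
wrist_force: [0.6, -0.5, 0.4]
finger_gap: 0.0855
t: 55.77
position: [0.4533, -0.3442, 0.1316]
orientation: [-179.9, -0.2, 16.8]
wrist_force: [0.3, 0.5, 0.2]
finger_gap: 0.0854
turn [-0.1 -0.2  0.4] rows 1 | shift mm [-5.1  9.2 53.6] | j [-43.  30.]
```

```bash
python3 -m inch '[[[-0.005,0.009,0],[0,0,0.4]],[[0,0,0.02],[0,0,0]],[[0,0,0.017],[0,0,0]],[[0,0,0.01],[0,0,0]],[[0,0,0.006],[0,0,0]],[[0,0,0],[0,0,0]]]' -1
python3 -m inch '[[[0,0,0],[0,0,0]],[[0,0,0],[0,0,0]],[[0,0,0],[0,0,0]],[[0,0,0],[0,0,0]],[[0,0,0],[0,0,0]],[[0,0,0],[0,0,0]],[[0,0,0],[0,0,0]]]' 1 60
python3 -m inch '[[[0,0,0],[0,0,6.3]],[[0,0,0],[0,0,6.3]],[[0,0,0],[0,0,6.3]],[[0,0,0],[0,0,6.3]],[[0,0,0],[0,0,6.3]]]'
python3 -m inch '[[[0,0,0],[0,0,6.3]],[[0,0,0],[0,0,6.3]],[[0,0,0],[0,0,6.3]],[[0,0,0],[0,0,6.3]],[[0,0,0],[0,0,5]],[[0,0,0],[0,0,0]],[[0,0,0],[0,0,0]],[[0,0,0],[0,0,0]]]'
python3 -c "
from h import *;s=sense();print(s['wrist_torque'],s['orientation'])"
```

```text
t: 56.27
position: [0.4516, -0.3553, 0.0792]
orientation: [179.9, -0.3, 16.4]
wrist_force: [0.6, -0.6, -1.0]
finger_gap: 0.0852
t: 56.85
position: [0.4515, -0.3556, 0.0802]
orientation: [179.9, -0.3, 16.3]
wrist_force: [-1.4, 2.8, 3.6]
finger_gap: 0.0152
t: 57.27
position: [0.4515, -0.3554, 0.0802]
orientation: [-179.9, -0.3, -15.4]
wrist_force: [-2.1, 3.5, 4.5]
finger_gap: 0.0151
t: 57.93
position: [0.4516, -0.3553, 0.0802]
orientation: [-179.8, -0.2, -45.1]
wrist_force: [-2.0, 4.3, 5.3]
finger_gap: 0.0148
[0.52828565 0.32830682 0.66522241] [-179.77042435   -0.19439627  -45.147957  ]
```

```bash
python3 -m inch '[[[0,0,0],[0,0,0]],[[0,0,0],[0,0,0]],[[0,0,0],[0,0,0]],[[0,0,0],[0,0,0]],[[0,0,-0.02],[0,0,0]],[[0,0,-0.035],[0,0,0]],[[0,0,-0.035],[0,0,0]],[[0,0,-0.035],[0,0,0]]]' -1
python3 -m inch '[[[-0.03,0.03,-0.02],[0,0,0]],[[-0.03,0.03,0],[0,0,0]],[[-0.03,0.03,0],[0,0,0]],[[-0.03,0.03,0],[0,0,0]],[[0,0,0],[0,0,0]],[[0,0,0],[0,0,0]],[[0,0,0],[0,0,0]]]'
python3 spin.py
python3 - <<'E'
from h import *
print(sense()['position'],sense()['wrist_force'])
for n in("top","side"):
    c=capture(n); P=cloud(c); z=P[...,2]; X,Y=P[...,0],P[...,1]
    iso=(abs(X-.45)<.06)&(abs(Y+.35)<.06)&(z>.088)&(z<.12); q=P[iso][:,:2]
    print(n,"bar",len(q),np.degrees(np.arctan2(*np.linalg.eigh(np.cov(q.T))[1][::-1,1])))
    for x,y in((.5046,.178),(.56,.174),(.6145,.1726),(.6714,.1715)):
        s=(abs(X-x)<.008)&(abs(Y-y)<.03)&(z<.2); print("spindle top z",np.median(z[s]).round(3),s.sum())
    cv2.imwrite(f"pics/{n}11.png",c["image"])
E
```

```text
t: 58.6
position: [0.4504, -0.3559, 0.2052]
orientation: [-179.8, -0.2, -45.4]
wrist_force: [0.4, -1.0, -0.2]
finger_gap: 0.0852
t: 59.18
position: [0.2883, -0.3551, 0.2216]
orientation: [-179.8, -0.3, -45.4]
wrist_force: [0.2, -0.3, 0.4]
finger_gap: 0.0853
bench (0.3206, -0.328, 51, 40, -72.5, [308.0, 270.0])
bench (0.6395, -0.0679, 130, 29, -5.4, [236.0, 178.0])
chest (0.5046, 0.1783, 128, 28, -88.3, [163.0, 214.0])
chest (0.56, 0.1738, 128, 28, -88.3, [166.0, 198.0])
chest (0.6156, 0.1726, 129, 28, -88.3, [167.0, 182.0])
chest (0.6714, 0.1715, 129, 28, -88.3, [168.0, 166.0])
chest (0.5836, 0.0962, 271, 13, -3.2, [188.0, 192.0])
chest (0.6491, 0.1951, 178, 151, 89.5, [151.0, 162.0])
[ 0.28878435 -0.35503553  0.2214857 ] [ 0.17984432 -0.7946303  -0.57689817]
top bar 118 135.0727105918842
spindle top z 0.05 87
spindle top z 0.049 86
spindle top z 0.05 83
spindle top z 0.05 82
side bar 129 135.85347720439998
spindle top z 0.048 32
spindle top z 0.047 35
spindle top z 0.046 32
spindle top z 0.048 30
```

View pics/side11.png

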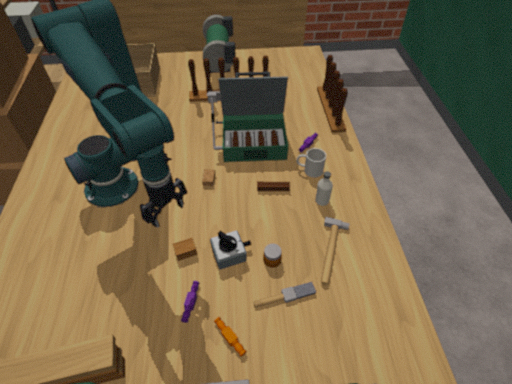

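The final view shows the lid propped at (250,100), four spindles in the chest at (253,140), the isolator bar back at its starting angle of about 136° (on), and the blank and bystanders unmoved. Handing in.

```bash
python3 -c "
from bench import ctrl; print(ctrl.close_job())"
```

```text
the job is handed in; nothing more can be done
None
```

The job is done and handed in at about 59 s on the robot's clock; no verdict is reported. I turned the isolator off and tipped the lid back. Then I swung the prop rod up, brought the lid down onto it, laid all four spindles flat side by side in the chest, and turned the isolator back on.

**Last checks:**
- **Spindles:** the tops of their blocks read 46–50 mm above the bench, against 50 mm expected for lying flat. They are about 56 mm apart and not piled. One was knocked about 4 cm aside during the run; I measured it again before picking it up.
- **Isolator:** the bar is back at 135–136°, against about 137° at the start. A rising wrist torque also showed it meeting the on stop.
- **Lid:** it stopped hard on the rod at about 1.295 rad and is still propped in the last picture. I inferred that the ball is seated in the slot from that stop and from seeing the rod's end in the tab; I did not measure the ball's distance from its seat.
- **Blank and bystanders:** the blank reads within 1 mm of its start. The sanding block and wax jar look unmoved, but only by eye in the final picture.

**Disagreements:** estimates of the raised rod's angle ranged from 0.70 to 0.76 rad, all inside the 0.68–0.80 window. While gripping the rod's sleeve, the fingers briefly met something with about 13–15 N, below the limit.

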